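# Set out the gift boxes and cedar balls on the closet dresser

## Robot

A 7-joint arm with a two-finger parallel gripper is mounted at the origin on the work surface. World frame = base frame: x ahead of the robot, y to its left, z up, the work surface at z = 0. Lengths are in mm, angles in rad, forces in N, time in s.
With the tool pointing down it reaches from about 400 to 850 mm from the base axis. Payload 4.5 kg.
Tool frame: the origin (TCP) lies where the fingers leave the gripper's body, on its centre line; the fingertips stand 64 mm ahead of it and the grasp point (between the pads) lies 45 mm ahead of it; z points along the fingers, y is the line along which they close (so a half turn about z gives the same grasp; the last joint's range is limited). The gripper opens to 88 mm and grips with 3 to 60 N. Pads are 18 mm wide; open, the fingers measure 123 mm over their backs; the gripper's body (75 mm by 187 mm) begins 45 mm behind the grasp point.
Start: joints at [1.326, 0.689, -0.195, 1.565, 0.157, 0.902, -0.215], TCP at [172.028, -600.878, 302.743] pointing down, gripper open.
Joint ranges: [-3.01, 3.01], [-0.46, 2.08], [-1.47, 1.51], [0.13, 2.56], [-1, 4.14], [0.04, 2.09], [-2.66, 2.66]. Speed limits (rad/s): [2.57, 2.57, 3.14, 3.14, 3.14, 3.14, 3.14].

## Interface

Orientations are given as a rotation vector (axis times angle).
In Python, from plant import readout, capture, env gives the robot as it stands.
- The arm moves only by the tool step_arm, never from a script. Its argument "rows" is a list that holds one entry, the list of rows, each a list of 7 numbers: the turn, a rotation vector about the tool's x, y, z as a fraction of full scale, then the shift along the tool's x, y, z as a fraction of full scale, then the opening, from 0 (shut) to 1 (fully open). A call has 1 to 5 rows; each row is the pose to reach, as a shift and turn from the pose commanded when the call began, along the tool's axes at that moment, turning the shorter way round; what a row does not reach only later rows make up. Full scale, the value 1, is 300 mm for a shift and pi rad for a turn. A row lasts 1/8 s, in which the tool goes at most 62.5 mm and 10.7 degrees, less where a joint would pass 70% of its speed; a pose out of reach is approached as far as the arm can. A call with a number of a shift or a turn outside -1 to 1 is refused whole. A call with a gripper value outside its range is refused whole. The fingers move at their own pace and stop on an object; "grip_force" is the grip in N (left out, the last holds). Time passes only in rows, so rows that repeat a pose let the fingers close. It gives the time, the measured TCP pose, the force, the opening and the grip force at its end, in the units of the state.
- readout.observe(): the state, without advancing time (a new reading comes with each control period).
- capture(name): name is "scene" or "top"; returns a dict with "image" (400x640x3 uint8, red, green, blue), "depth" (400x640 float32, mm along the optical axis (not along the pixel's ray), 0 where there is no reading), "fx", "fy", "cx", "cy" (pixels), "k1" (the pictures are not rectified: a ray, as slopes to the right and down, at radius r is drawn at 1 + k1 r^2 times it, then the intrinsics apply), "origin" and "orientation" of the camera in the world. Camera axes: x right, y down, z forward; pixel columns grow to the right and rows downward; lengths in mm; the calibration is good to about 2 mm. A picture is of the moment at which its call begins.
- env.close_job(): hands the job in; it is judged then, once.
The state is a dict: "time": time; "q": joint angles; "joint_velocities": joint speeds; "joint_efforts": joint torques, N m; "tcp_pos": TCP position; "tool_rot": TCP orientation; "ft_force": force on the tool from outside, world axes, zero at the start; "torque": the same for the moment, N m; "grip_width": finger opening in mm; "grasp_force": force on a finger pad.
Only numpy, scipy, OpenCV 4.12 (cv2) and the standard library are available. Lean on these libraries where they do the work, as an engineer would, in place of code of your own. Each camera call takes 0.05 s, during which the arm holds its last target. There are 200 camera calls.

## Task

First slide the empty wooden tray over the dresser top, without lifting it, until it lies centred and square on the grey felt mat. Then stand all the small gift boxes on it in one straight, gapless row, their short ends flush against the back rail and the first box snug in the corner where the two rails meet. Lower every cedar ball gently into the white pot, without dropping any, and leave the jar, brush and album where they are.

Things in the scene. Friction and masses are not known exactly. Their poses are not given: they have to be found in the camera images.
- mat: Thin grey felt mat lying fixed on the dresser top, 180 x 260 mm (its x by its y), 0.6 mm thick, no edge to catch on: things slide freely over it. Origin at its centre, on the dresser top.
- tray: Loose flat dark-wood tray, 0.6 kg, 140 x 220 mm (its x by y), base 6 mm thick. Origin: centre of its underside. A rail 8 mm thick, top 22 mm above the underside, runs along the whole +x (far) edge, the back rail, and one like it along the +y (left) edge; the other edges are open. Inner faces of the rails: x = +62 mm, y = +102 mm. The rails can be pinched from above.
- box0: One of up to four identical small lidded cardboard gift boxes, loose, 60 mm (its x) by 44 mm (its y), 36 mm high, about 80 g, stands on the dresser lid up at first. Origin: centre of its underside. The lid does not come off.
- box1: One of up to four identical small lidded cardboard gift boxes, loose, 60 mm (its x) by 44 mm (its y), 36 mm high, about 80 g, stands on the dresser lid up at first. Origin: centre of its underside. The lid does not come off.
- box2: One of up to four identical small lidded cardboard gift boxes, loose, 60 mm (its x) by 44 mm (its y), 36 mm high, about 80 g, stands on the dresser lid up at first. Origin: centre of its underside. The lid does not come off.
- box3: One of up to four identical small lidded cardboard gift boxes, loose, 60 mm (its x) by 44 mm (its y), 36 mm high, about 80 g, stands on the dresser lid up at first. Origin: centre of its underside. The lid does not come off.
- pot: White ceramic pot, open at the top, round, loose, 0.9 kg, 90 mm high, outside radius 66 mm at the foot and 70 mm at the rim, wall 4 mm, floor 5 mm thick. Origin: centre of its underside.
- pot_in (a point): Centre of the pot's inner floor, 5 mm above its underside.
- rest: Fixed flat cork stand, 50 x 190 mm (its x by its y), 12 mm thick, with three 26 mm square holes in a line along its y, 65 mm apart, in which the balls rest at first. Origin: centre of its underside.
- ball0_center (a point): Centre of one of up to three identical smooth cedar-wood balls, 44 mm in diameter, 35 g; it rests at first in a hole of the cork stand, its centre about 30 mm above the dresser top.
- ball0: The same ball as point ball0_center; this origin lies on its surface and turns with it: use the point.
- ball1_center (a point): Centre of one of up to three identical smooth cedar-wood balls, 44 mm in diameter, 35 g; it rests at first in a hole of the cork stand, its centre about 30 mm above the dresser top.
- ball1: The same ball as point ball1_center; this origin lies on its surface and turns with it: use the point.
- ball2_center (a point): Centre of one of up to three identical smooth cedar-wood balls, 44 mm in diameter, 35 g; it rests at first in a hole of the cork stand, its centre about 30 mm above the dresser top.
- ball2: The same ball as point ball2_center; this origin lies on its surface and turns with it: use the point.
- polish: Bystander: closed round jar of leather cream, 60 mm across, 85 mm high, origin under its centre; leave alone.
- brush: Bystander: shoe brush standing on its black bristles, wooden back, 150 x 45 mm, 42 mm high, origin under its centre; leave alone.
- album: Bystander: dark red photo album lying flat, 130 x 170 x 30 mm, origin under its centre; leave alone.
Things that resemble listed ones, but are neither listed nor needed, are in the scene too. What is shaped like the box3 but green or pink is not meant.

How it is judged (in metres and radians):
On the way:
1. the tray lies centred and square on the mat, still empty: no box stands on it (x of tray in the frame of mat between -0.012 and 0.012 m and y of tray in the frame of mat between -0.012 and 0.012 m and angle between the x axis of tray and the x axis of mat, either way round below 0.1 rad and height (world z) of tray below 0.004 m and linear speed of tray below 0.02 m/s and height (world z) of each of box0, box1, box2, box3 below 0.003 m), for 0.2 s.
At the end, for the whole second after the job is handed in: Tray centred on the mat within 12 mm, 0.1 rad, flat. Each box upright on it, end within 4 mm of the back rail, 0.08 rad; row gapless from the corner: first box within 4 mm of the left rail, each next adding at most 3 mm slack. Every ball inside the upright pot. All at rest (x of tray in the frame of mat between -0.012 and 0.012 m and y of tray in the frame of mat between -0.012 and 0.012 m and angle between the x axis of tray and the x axis of mat, either way round below 0.1 rad and height (world z) of tray below 0.004 m and linear speed of each of tray, box0, box1, box2, box3 below 0.02 m/s and x of box0 in the frame of tray between 0.028 and 0.035 m and angle between the x axis of each of box0, box1, box2, box3 and the x axis of tray, either way round below 0.08 rad and angle between each of box0, box1, box2, box3's own z axis and vertical below 0.08 rad and z of box0 in the frame of tray between 0.003 and 0.01 m and (y of box0 in the frame of tray between 0.076 and 0.083 m or y of box0 in the frame of tray between 0.029 and 0.039 m or y of box0 in the frame of tray between -0.018 and -0.005 m or y of box0 in the frame of tray between -0.065 and -0.049 m) and x of box1 in the frame of tray between 0.028 and 0.035 m and z of box1 in the frame of tray between 0.003 and 0.01 m and (y of box1 in the frame of tray between 0.076 and 0.083 m or y of box1 in the frame of tray between 0.029 and 0.039 m or y of box1 in the frame of tray between -0.018 and -0.005 m or y of box1 in the frame of tray between -0.065 and -0.049 m) and x of box2 in the frame of tray between 0.028 and 0.035 m and z of box2 in the frame of tray between 0.003 and 0.01 m and (y of box2 in the frame of tray between 0.076 and 0.083 m or y of box2 in the frame of tray between 0.029 and 0.039 m or y of box2 in the frame of tray between -0.018 and -0.005 m or y of box2 in the frame of tray between -0.065 and -0.049 m) and x of box3 in the frame of tray between 0.028 and 0.035 m and z of box3 in the frame of tray between 0.003 and 0.01 m and (y of box3 in the frame of tray between 0.076 and 0.083 m or y of box3 in the frame of tray between 0.029 and 0.039 m or y of box3 in the frame of tray between -0.018 and -0.005 m or y of box3 in the frame of tray between -0.065 and -0.049 m) and (y of box0 in the frame of tray between 0.076 and 0.083 m or y of box1 in the frame of tray between 0.076 and 0.083 m or y of box2 in the frame of tray between 0.076 and 0.083 m or y of box3 in the frame of tray between 0.076 and 0.083 m) and (y of box0 in the frame of tray between 0.029 and 0.039 m or y of box1 in the frame of tray between 0.029 and 0.039 m or y of box2 in the frame of tray between 0.029 and 0.039 m or y of box3 in the frame of tray between 0.029 and 0.039 m) and (y of box0 in the frame of tray between -0.018 and -0.005 m or y of box1 in the frame of tray between -0.018 and -0.005 m or y of box2 in the frame of tray between -0.018 and -0.005 m or y of box3 in the frame of tray between -0.018 and -0.005 m) and horizontal distance between each of ball0_center, ball1_center, ball2_center and pot_in below 0.055 m and height (world z) of ball0_center between 0.015 and 0.09 m and linear speed of each of ball0, ball1, ball2 below 0.05 m/s and height (world z) of ball1_center between 0.015 and 0.09 m and height (world z) of ball2_center between 0.015 and 0.09 m and angle between pot's own z axis and vertical below 0.1 rad); the robot touches nothing.
It fails at once if the tray is lifted off or tipped up instead of slid (height (world z) of tray above 0.015 m or angle between tray's own z axis and vertical above 0.12 rad).
It fails at once if a ball is dropped into the pot (moves faster than 0.8 m/s inside it) ((horizontal distance between ball0_center and pot_in below 0.055 m and height (world z) of ball0_center between 0.015 and 0.09 m and linear speed of ball0 above 0.8 m/s) or (horizontal distance between ball1_center and pot_in below 0.055 m and height (world z) of ball1_center between 0.015 and 0.09 m and linear speed of ball1 above 0.8 m/s) or (horizontal distance between ball2_center and pot_in below 0.055 m and height (world z) of ball2_center between 0.015 and 0.09 m and linear speed of ball2 above 0.8 m/s)).
It fails at once if a ball is pressed against the pot with more than 15 N (contact force between any of ball0, ball1, ball2 and pot above 15 N).
It fails at once if a bystander is moved more than 3 cm (distance of any of polish, brush, album from where it was at the start of the episode above 0.03 m).
Of box0, box1, box2, box3 only 3 to 4 are there at a start; the rules pass over those that are not, and their reading is None.
Of ball0, ball1, ball2 only 2 to 3 are there at a start; the rules pass over those that are not, and their reading is None.
At some moment in a run one of box0, box1, box2, box3 may be knocked a few centimetres aside while the robot is not near it.
It also fails if it takes over 210 s, if anything falls off the work surface, if the arm or the gripper's body presses on something with over 40 N, if the wrist force passes 120 N, or if a joint passes its speed limit or range.

## Working session

There is one attempt and no reset: what is moved stays moved. The work goes in short steps, Python scripts to look and compute and a tool call to move; the robot and the scene stay as the last step left them, time stands still between calls to the robot, and variables do not carry over. Pictures are saved under pics/ and viewed, at most 14 in all, crops included, and the job is handed in when it is done.

Besides the shell and the picture viewer there is one more tool, called after ">>>" by a JSON object that holds its "api" and its "payload", one argument or row to a line. step_arm: Moves the arm, as the interface text tells. Its arguments: {"type":"object","properties":{"rows":{"type":"array","items":{"type":"array","items":{"type":"array","items":{"type":"number"}}}},"grip_force":{"type":"number"}},"required":["rows"]}

```bash
ls; mkdir -p pics; python3 - <<'E'
from plant import readout, capture, env
import cv2
print(readout.observe())
for n in ("scene","top"):
    c=capture(n); cv2.imwrite(f"pics/{n}0.png",c["image"][:,:,::-1]); print({k:v for k,v in c.items() if k not in("image","depth")})
E
```

```text
pics
{'time': 0.0, 'q': array([ 1.32578852,  0.68998137, -0.19449122,  1.56636646,  0.15731065,
        0.90250218, -0.2151165 ]), 'joint_velocities': array([ 1.35452674e-03, -1.92096371e-03, -1.23205226e-03, -9.83940095e-04,
       -1.43909839e-03,  8.58918698e-04, -3.53944802e-06]), 'joint_efforts': array([ 2.16493127e-04, -5.27563512e+01, -1.26640566e+00, -1.53428507e+01,
       -5.25018037e-02,  6.60380727e-03,  1.88407257e-04]), 'tcp_pos': array([ 171.80706536, -600.37315605,  301.90501136]), 'tool_rot': array([-3.10930186e+00, -4.36373261e-01,  6.54304018e-04]), 'ft_force': array([-0.42178928,  1.15199033, -0.22718505]), 'torque': array([ 0.00032789, -0.0056398 , -0.03294009]), 'grasp_force': 0.0, 'grip_width': 87.93773859339456}
{'fx': 366.63054676030316, 'fy': 366.63054676030316, 'cx': 318.5492014747788, 'cy': 197.55960373467272, 'k1': -0.02657180554526592, 'origin': array([1061.98291681, -500.2540014 ,  820.27921123]), 'orientation': array([-2.26738394, -0.81640628,  0.33741718])}
{'fx': 515.6695017985126, 'fy': 515.6695017985126, 'cx': 310.35487366164085, 'cy': 201.89306513080888, 'k1': 0.030264491704130626, 'origin': array([ 490.40856298,   44.24925384, 1653.31594656]), 'orientation': array([-2.16374434,  2.20814414, -0.04683286])}
```

View pics/scene0.png

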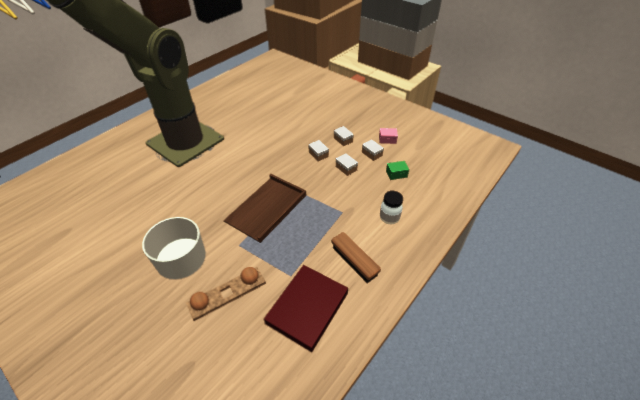

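View pics/top0.png

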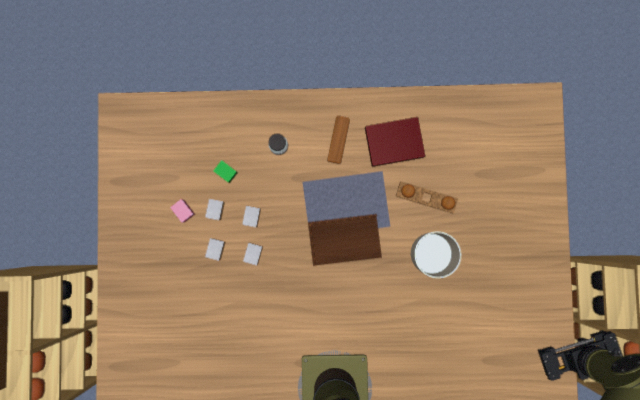

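The top view has +x pointing up and +y pointing left. The tray is at (345,240) and overlaps the mat at (346,200). The four light boxes are at (215,210), (251,216), (215,250) and (253,254), with green and pink decoys nearby. The pot is at (437,254). There are two balls, at (408,191) and (448,203). Next I'll build the measuring helpers.

```bash
cat > lib.py <<'E'
import numpy as np, cv2
from scipy.spatial.transform import Rotation as R
from plant import readout, capture, env
def K(c): return np.array([[c["fx"],0,c["cx"]],[0,c["fy"],c["cy"]],[0,0,1.]])
def D(c): return np.array([c["k1"],0,0,0.])
def rays(c,uv):
    s=cv2.undistortPoints(np.asarray(uv,float).reshape(-1,1,2),K(c),D(c))[:,0]
    return np.c_[s,np.ones(len(s))]
def onplane(c,uv,z):
    d=R.from_rotvec(c["orientation"]).apply(rays(c,uv)); o=np.array(c["origin"])
    return o+d*((z-o[2])/d[:,2])[:,None]
def cloud(c):
    h,w=c["depth"].shape; v,u=np.mgrid[:h,:w]
    p=rays(c,np.c_[u.ravel(),v.ravel()])*c["depth"].reshape(-1,1)
    return (R.from_rotvec(c["orientation"]).apply(p)+c["origin"]).reshape(h,w,3)
def project(c,P):
    Rm=R.from_rotvec(c["orientation"]).inv()
    return cv2.projectPoints(np.asarray(P,float).reshape(-1,1,3),Rm.as_rotvec(),-Rm.apply(c["origin"]),K(c),D(c))[0][:,0]
def ortho(c,z,x0,x1,y0,y1,s):
    "rectified top-down picture of plane z; row 0 = x1 , col 0 = y1; s mm per pixel"
    X,Y=np.meshgrid(np.arange(x1,x0,-s),np.arange(y1,y0,-s),indexing="ij")
    uv=project(c,np.c_[X.ravel(),Y.ravel(),np.full(X.size,z)]).astype(np.float32).reshape(*X.shape,2)
    return cv2.remap(c["image"],uv[...,0],uv[...,1],cv2.INTER_CUBIC)
def blobs(c,mask,z,amin=20):
    n,l,st,ce=cv2.connectedComponentsWithStats(mask.astype(np.uint8))
    out=[]
    for i in range(1,n):
        if st[i,4]<amin: continue
        cn=cv2.findContours((l==i).astype(np.uint8),cv2.RETR_EXTERNAL,cv2.CHAIN_APPROX_NONE)[0][0][:,0]
        P=onplane(c,cn,z)[:,:2].astype(np.float32)
        m=onplane(c,np.argwhere(l==i)[:,::-1],z)[:,:2].mean(0)
        out.append((ce[i],st[i,4],m,cv2.minAreaRect(P),l==i))
    return out
E
python3 - <<'E'
from lib import *
np.set_printoptions(precision=1,suppress=True)
for n in ("top","scene"):
    c=capture(n); W=cloud(c); h=cv2.cvtColor(c["image"],cv2.COLOR_RGB2HSV).astype(int)
    H,S,V=h[...,0],h[...,1],h[...,2]
    ok=(W[...,0]>250)&(W[...,0]<900)&(abs(W[...,1])<600)&(c["depth"]>0)
    print(n,"table z",np.median(W[ok][:,2]), "noise",W[ok&(abs(W[...,2])<8)][:,2].std())
    m=ok&(W[...,2]>9)
    nn,l,st,ce=cv2.connectedComponentsWithStats(m.astype(np.uint8))
    for i in range(1,nn):
        if st[i,4]<25: continue
        q=l==i; P=W[q]; top=np.percentile(P[:,2],90); t=q&(W[...,2]>top-6)
        print(ce[i],st[i,4],"ztop",top,"ctr",W[t].mean(0),"rect",[np.round(a,1) for a in cv2.minAreaRect(W[t][:,:2].astype(np.float32))],"rgb",c["image"][t].mean(0))
c=capture("top")
cv2.imwrite("pics/ort0.png",ortho(c,6,330,780,-330,120,.75)[:,:,::-1])
E
```

```text
top table z 0.34721303027208705 noise 3.540538036100932
[338.2 139. ] 665 ztop 44.96157327376145 ctr [778.1 -25.4  42.5] rect [array([779.6, -26.1]), array([ 43.3, 147.8]), np.float64(77.2)] rgb [136.8  89.5  51.3]
[394.5 141. ] 2238 ztop 34.33093392496259 ctr [ 771.4 -206.1   31.8] rect [array([ 771.3, -205.1]), array([129.7, 168.4]), np.float64(8.9)] rgb [102.5  39.   40.2]
[277.8 143.5] 331 ztop 88.81402508159795 ctr [768.2 164.2  86.6] rect [array([767.3, 163.9]), array([48.6, 49.5]), np.float64(46.2)] rgb [70.8 66.6 65.3]
[225.  170.8] 289 ztop 40.32835005410611 ctr [686.4 334.6  37.9] rect [array([687.1, 334. ]), array([60. , 44.1]), np.float64(52.0)] rgb [ 59.7 171.1  77.7]
[426.3 196.5] 733 ztop 47.803318095671884 ctr [ 591.4 -305.    47.2] rect [array([ 592.4, -304.7]), array([162.1,  38. ]), np.float64(72.3)] rgb [140.   88.4  43. ]
[182.3 210. ] 311 ztop 39.53497321867576 ctr [564.8 470.4  37.3] rect [array([565.5, 470.3]), array([61. , 45.1]), np.float64(37.0)] rgb [212.3 146.6 172.9]
[214.6 208.9] 298 ztop 40.85194294086709 ctr [567.  369.   38.3] rect [array([567.1, 369
[... 2123 characters left out ...]
.6, 51.1]), np.float64(31.0)] rgb [32.3 28.3 25.6]
[173.6 246.5] 2361 ztop 87.22916990475062 ctr [ 415.2 -316.3   87. ] rect [array([ 415.3, -315.3]), array([138.7, 139.7]), np.float64(67.2)] rgb [175.6 171.7 149.9]
[355.3 256.1] 1017 ztop 42.13523132973508 ctr [783.8 -29.9  40.2] rect [array([780.9, -28.4]), array([ 45.4, 149.7]), np.float64(77.0)] rgb [156.7 103.2  63.6]
[306.  306.8] 3970 ztop 30.9971459839389 ctr [ 774.7 -211.9   29.2] rect [array([ 771.7, -206.3]), array([131. , 172.7]), np.float64(9.1)] rgb [87.7 28.1 27.1]
[224.2 291.8] 1347 ztop 46.59716980125504 ctr [ 595.1 -309.7   45.9] rect [array([ 594.7, -305.7]), array([163.2,  35.2]), np.float64(71.2)] rgb [164.5 105.3  62.8]
```

View pics/ort0.png

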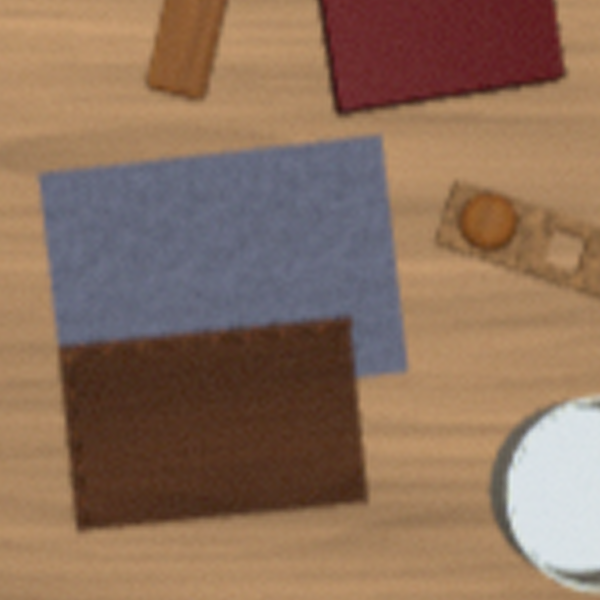

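The ortho picture shows the mat corners at (41,174), (380,136) and (407,371), and the tray corners at (62,345), (350,320), (367,500) and (78,528). I'll refine the tray and mat poses with a two-camera silhouette fit and add a move planner.

```bash
cat >> lib.py <<'E'
from scipy.optimize import minimize
def pts(pose,P):
    x,y,t=pose; P=np.asarray(P,float); c,s=np.cos(t),np.sin(t)
    return np.c_[x+c*P[:,0]-s*P[:,1],y+s*P[:,0]+c*P[:,1],P[:,2]]
def box(x0,x1,y0,y1,z0,z1): return [(a,b,z) for a in(x0,x1) for b in(y0,y1) for z in(z0,z1)]
TRAY=[box(-70,70,-110,110,.6,6.6),box(62,70,-110,110,0,22),box(-70,70,102,110,0,22)]
def render(c,parts,k=4):
    m=np.zeros((400*k,640*k),np.uint8)
    for P in parts:
        uv=project(c,P)*k+(k-1)/2
        cv2.fillConvexPoly(m,cv2.convexHull(np.round(uv*8).astype(np.int32)),255,shift=3)
    return cv2.resize(m,(640,400),interpolation=cv2.INTER_AREA)/255.
def wins(c): h=cv2.cvtColor(c["image"],cv2.COLOR_RGB2HSV).astype(int); return h[...,0],h[...,1],h[...,2]
def fit(cams,masks,x0,parts,hide=None,valid=None):
    def cost(p):
        e=0
        for i,(c,m) in enumerate(zip(cams,masks)):
            r=render(c,[pts(p,P) for P in parts])
            if hide: r=r*(1-hide[i])
            d=abs(r-m)
            if valid: d=d*valid[i]
            e+=d.sum()
        return e
    s=np.array([x0]+[np.add(x0,d) for d in((5,0,0),(0,5,0),(0,0,.04))],float)
    r=minimize(cost,x0,method="Nelder-Mead",options=dict(initial_simplex=s,xatol=.02,fatol=.1,maxiter=150))
    return r.x,r.fun
def traymask(c):
    H,S,V=wins(c); a=c["image"].astype(int)
    return ((a.sum(2)<250)&(a[...,0]>a[...,2]+12)).astype(float)
def plan(xyz,yaw,src=None):
    "rows numbers from commanded pose src=(x,y,z,rotvec3) to TCP xyz, tool down, yaw = world heading of tool x"
    st=readout.observe()
    p0=np.array(src[:3]) if src is not None else st["tcp_pos"]; R0=R.from_rotvec(src[3:] if src is not None else st["tool_rot"])
    R1=R.from_euler("z",yaw)*R.from_euler("x",np.pi)
    return np.round(np.r_[(R0.inv()*R1).as_rotvec()/np.pi,R0.inv().apply(np.array(xyz)-p0)/300],4)
E
python3 - <<'E'
from lib import *
np.set_printoptions(precision=4,suppress=True)
cams=[capture("top"),capture("scene")]
ms=[]
for c in cams:
    W=cloud(c); roi=(abs(W[...,0]-470)<130)&(abs(W[...,1]+40)<160)&(W[...,2]<40)
    ms.append(traymask(c)*roi)
for i in (0,1): print(i,fit(cams[i:i+1],ms[i:i+1],(462,-41,.087),TRAY))
t,e=fit(cams,ms,(462,-41,.087),TRAY); print("tray",t,e,[m.sum() for m in ms])
mm=[];hd=[]
for c in cams:
    W=cloud(c);a=c["image"].astype(int); roi=(abs(W[...,0]-570)<130)&(abs(W[...,1]+48)<160)
    mm.append(((a[...,2]>=a[...,0]-8)&(a.sum(2)>150)&roi).astype(float)); hd.append(render(c,[pts(t,P) for P in TRAY]))
print("mat",fit(cams,mm,(575.6,-48,.112),[box(-90,90,-130,130,0,.6)],hd),[m.sum() for m in mm])
for i in (0,1): print(fit(cams[i:i+1],mm[i:i+1],(575.6,-48,.112),[box(-90,90,-130,130,0,.6)],hd[i:i+1]))
# balls
for c in cams:
    W=cloud(c); h,s,v=wins(c); roi=(abs(W[...,0]-592)<60)&(abs(W[...,1]+305)<130)&(W[...,2]>24)
    a=c["image"].astype(int)
    n,l,st,ce=cv2.connectedComponentsWithStats(roi.astype(np.uint8))
    for i in range(1,n):
        if st[i,4]>30:
            P=W[l==i]; f=minimize(lambda q:abs(np.linalg.norm(P-q,axis=1)-22).sum(),P.mean(0)-[0,0,15],method="Nelder-Mead"); print("ball",f.x,f.fun/len(P),P[:,2].max())
print(plan([172,-600,302],0))
E
```

```text
0 (array([461.8703, -40.0129,   0.0999]), np.float64(106.33333333333334))
1 (array([462.3637, -40.6871,   0.1109]), np.float64(137.04313725490198))
tray [462.0151 -40.2384   0.1004] 245.23529411764704 [np.float64(2989.0), np.float64(2678.0)]
mat (array([574.6285, -47.3808,   0.1143]), np.float64(575.395509419454)) [np.float64(3784.0), np.float64(3522.0)]
(array([574.4661, -47.6699,   0.1143]), np.float64(437.87241830065364))
(array([575.1391, -47.0654,   0.1135]), np.float64(131.40432141484044))
ball [ 613.3391 -242.5574   29.5078] 2.0913408872696553 58.20444670217921
ball [ 572.6603 -364.7786   28.9293] 2.0838269336957946 58.99221358998807
ball [ 612.3773 -242.9256   28.5883] 0.7730063374833218 52.262128866376884
ball [ 573.3103 -365.7629   27.6357] 0.9119355944532115 51.43017732373676
[-0.0001  0.      0.0888  0.0007 -0.0025  0.0017]
```

```bash
python3 - <<'E'
from lib import *
s=[172.028,-600.878,302.743,-3.1093,-.43637,.00065]
print(plan([360,-340,260],.95,s)); 
s2=[360,-340,260,*(R.from_euler("z",.95)*R.from_euler("x",np.pi)).as_rotvec()]
print(plan([527.7,-33.7,150],1.671,s2))
E
```

```text
[-6.000e-04 -2.000e-04 -2.136e-01  8.418e-01 -6.633e-01  1.436e-01]
[ 0.      0.     -0.2295  1.1557 -0.1392  0.3667]
```

>>> {"api": "step_arm", "payload": {
  "rows": [
    [[0,0,-0.2136,0.75,-0.6,0.1436,1],[0,0,-0.2136,0.75,-0.6,0.1436,1],[0,0,-0.2136,0.75,-0.6,0.1436,1],[0,0,-0.2136,0.75,-0.6,0.1436,1],[0,0,-0.2136,0.75,-0.6,0.1436,1]]
  ],
  "grip_force": 20
}}

```text
time: 0.98
tcp_pos: [340.4, -363.3, 259.5]
tool_rot: [-2.791, -1.442, -0.002]
ft_force: [-0.6, -0.3, -0.0]
grip_width: 88.5
grasp_force: 0.0
```

```bash
python3 - <<'E'
from lib import *
o=readout.observe(); print(o["tcp_pos"],R.from_rotvec(o["tool_rot"]).as_matrix()[:,0],o["joint_velocities"]);print(plan([450,-180,200],1.3))
E
```

```text
[ 340.4413081  -363.25948086  259.54039504] [0.57872871 0.81551887 0.00143336] [-0.69639037 -0.01616743  0.14706323  0.25125366  0.01483113 -0.27737743
 -0.68090871]
[ 1.000e-04 -4.000e-04 -1.103e-01  7.092e-01 -5.570e-02  1.995e-01]
```

>>> {"api": "step_arm", "payload": {
  "rows": [
    [[0,0,-0.11,0.71,-0.056,0.2,1],[0,0,-0.11,0.71,-0.056,0.2,1],[0,0,-0.11,0.71,-0.056,0.2,1],[0,0,-0.11,0.71,-0.056,0.2,1],[0,0,-0.11,0.71,-0.056,0.2,1]]
  ]
}}

```text
time: 1.6
tcp_pos: [450.8, -179.8, 199.3]
tool_rot: [-2.499, -1.903, -0.003]
ft_force: [-0.5, -0.5, -0.7]
grip_width: 87.9
grasp_force: 0.0
```

```bash
python3 - <<'E'
from lib import *
for i in range(6):
    o=readout.observe(); print(o["time"],o["tcp_pos"],R.from_rotvec(o["tool_rot"]).as_euler("zyx"),abs(o["joint_velocities"]).max()); capture("top")
print(plan([527.7,-33.7,130],1.671))
E
```

```text
1.6 [ 450.7882266  -179.75876487  199.26774813] [-1.30165842e+00  8.81340835e-04 -3.13992503e+00] 0.06976071342661815
1.65 [ 449.52891933 -182.02837032  199.5180836 ] [-1.29803769e+00 -2.46871839e-04 -3.14159241e+00] 0.05067638970841787
1.7 [ 448.82253623 -183.41894777  199.67931372] [-1.29536181e+00 -5.96891319e-04  3.14071958e+00] 0.03297270176895507
1.75 [ 448.48068092 -184.18090022  199.81354714] [-1.29364478e+00 -4.88526457e-04  3.14039762e+00] 0.01903986606957864
1.8 [ 448.35173652 -184.49682688  199.87681322] [-1.29285330e+00 -3.22537791e-04  3.14036114e+00] 0.007001427711703789
1.85 [ 448.34890898 -184.58895998  199.9026435 ] [-1.29241634e+00 -1.34523164e-04  3.14045315e+00] 0.003512140905068765
[ 1.000e-04  3.000e-04 -1.205e-01  5.559e-01  1.160e-01  2.326e-01]
```

>>> {"api": "step_arm", "payload": {
  "rows": [
    [[0,0,-0.1205,0.5559,0.116,0.2326,1],[0,0,-0.1205,0.5559,0.116,0.2326,1],[0,0,-0.1205,0.5559,0.116,0.2326,1],[0,0,-0.1205,0.5559,0.116,0.2326,1],[0,0,-0.1205,0.5559,0.116,0.2326,1]]
  ]
}}

```text
time: 2.52
tcp_pos: [527.4, -33.3, 129.9]
tool_rot: [2.105, 2.331, -0.003]
ft_force: [-0.1, -0.0, 0.2]
grip_width: 88.4
grasp_force: 0.0
```

>>> {"api": "step_arm", "payload": {
  "rows": [
    [[0,0,0,0,0,0,1],[0,0,0,0,0,0,1]]
  ]
}}

```text
time: 2.78
tcp_pos: [527.7, -33.6, 130.3]
tool_rot: [2.106, 2.33, -0.001]
ft_force: [0.5, -0.6, 0.8]
grip_width: 87.9
grasp_force: 0.0
```

```bash
cat >> lib.py <<'E'
def where():
    o=readout.observe(); x=R.from_rotvec(o["tool_rot"]).as_matrix()[:,0]
    print("tcp",np.round(o["tcp_pos"],1),"yaw",round(float(np.arctan2(x[1],x[0])),4),"q7",np.round(o["q"][6],2),"w",round(o["grip_width"],1),"F",np.round(o["ft_force"],1),"t",o["time"])
E
python3 - <<'E'
from lib import *
where(); print(plan([527.7,-33.7,75],1.671))
E
```

```text
tcp [527.7 -33.6 130.3] yaw 1.6714 q7 -0.48 w 87.9 F [ 0.5 -0.6  0.8] t 2.775
[ 1.000e-04  3.000e-04  1.000e-04 -3.000e-04  0.000e+00  1.844e-01]
```

>>> {"api": "step_arm", "payload": {
  "rows": [
    [[0,0,0,0,0,0.1,1],[0,0,0,0,0,0.17,1],[0,0,0,0,0,0.183,1],[0,0,0,0,0,0.183,0],[0,0,0,0,0,0.183,0]]
  ]
}}

```text
time: 3.4
tcp_pos: [528.3, -32.1, 75.8]
tool_rot: [2.104, 2.332, 0.002]
ft_force: [-0.4, -0.1, -0.3]
grip_width: 70.0
grasp_force: 0.0
```

>>> {"api": "step_arm", "payload": {
  "rows": [
    [[0,0,0,0,0,0,0],[0,0,0,0,0,0,0],[0,0,0,0,0,0,0],[0,0,0,0,0,0,0],[0,0,0,0,0,0,0]]
  ]
}}

```text
time: 4.03
tcp_pos: [527.9, -31.9, 74.9]
tool_rot: [2.104, 2.333, -0.0]
ft_force: [-0.4, 0.5, 0.8]
grip_width: 20.3
grasp_force: 0.0
```

>>> {"api": "step_arm", "payload": {
  "rows": [
    [[0,0,0,0,0,0,0],[0,0,0,0,0,0,0],[0,0,0,0,0,0,0]]
  ]
}}

```text
time: 4.4
tcp_pos: [528.0, -31.9, 74.9]
tool_rot: [2.104, 2.333, 0.0]
ft_force: [0.8, 0.2, -0.1]
grip_width: 7.7
grasp_force: 20.0
```

```bash
python3 - <<'E'
from lib import *
where(); print(plan([640.4,-39.9,75],1.685))
E
```

```text
tcp [528.  -31.9  74.9] yaw 1.6739 q7 -0.53 w 7.7 F [ 0.8  0.2 -0.1] t 4.4
[ 0.000e+00  0.000e+00 -3.500e-03 -6.520e-02  3.701e-01 -2.000e-04]
```

>>> {"api": "step_arm", "payload": {
  "rows": [
    [[0,0,0,-0.006,0.037,0,0],[0,0,0,-0.012,0.08,0,0],[0,0,-0.001,-0.02,0.13,0,0],[0,0,-0.001,-0.03,0.18,0,0],[0,0,-0.002,-0.037,0.23,0,0]]
  ]
}}

```text
time: 5.03
tcp_pos: [593.8, -36.2, 74.9]
tool_rot: [-2.093, -2.335, 0.012]
ft_force: [-8.7, 0.1, 8.0]
grip_width: 8.1
grasp_force: 20.0
```

>>> {"api": "step_arm", "payload": {
  "rows": [
    [[0,0,0,-0.008,0.04,0,0],[0,0,-0.001,-0.015,0.08,0,0],[0,0,-0.001,-0.02,0.115,0,0],[0,0,-0.002,-0.0225,0.135,0,0],[0,0,-0.002,-0.0225,0.14,0,0]]
  ]
}}

```text
time: 5.65
tcp_pos: [636.9, -38.3, 74.9]
tool_rot: [-2.086, -2.342, 0.01]
ft_force: [-9.4, -0.4, 10.9]
grip_width: 7.9
grasp_force: 20.0
```

>>> {"api": "step_arm", "payload": {
  "rows": [
    [[0,0,0,0,0,0,0],[0,0,0,0,0,0,0],[0,0,0,0,0,0,0]]
  ]
}}

```text
time: 6.02
tcp_pos: [636.9, -38.3, 74.9]
tool_rot: [-2.086, -2.343, 0.01]
ft_force: [-7.4, -0.0, 9.0]
grip_width: 7.6
grasp_force: 20.0
```

>>> {"api": "step_arm", "payload": {
  "rows": [
    [[0,0,0,0,0,0,0.5],[0,0,0,0,0,0,0.5],[0,0,0,0,0,0,0.5],[0,0,0,0,0,0,0.5],[0,0,0,0,0,-0.2,0.5]]
  ]
}}

```text
time: 6.65
tcp_pos: [637.1, -38.2, 130.9]
tool_rot: [-2.084, -2.341, 0.011]
ft_force: [1.5, -0.5, 0.9]
grip_width: 44.2
grasp_force: 0.0
```

```bash
python3 - <<'E'
from lib import *
where()
E
```

```text
tcp [637.1 -38.2 130.9] yaw 1.6871 q7 -0.34 w 44.2 F [ 1.5 -0.5  0.9] t 6.65
```

```bash
python3 - <<'E'
from lib import *
print(plan([470,140,230],1.363))
E
```

```text
[-3.300e-03  3.000e-04  1.032e-01  6.549e-01 -4.875e-01 -3.249e-01]
```

>>> {"api": "step_arm", "payload": {
  "rows": [
    [[-0.0033,0,0.1032,0.655,-0.4875,-0.325,1],[-0.0033,0,0.1032,0.655,-0.4875,-0.325,1],[-0.0033,0,0.1032,0.655,-0.4875,-0.325,1],[-0.0033,0,0.1032,0.655,-0.4875,-0.325,1],[-0.0033,0,0.1032,0.655,-0.4875,-0.325,1]]
  ]
}}

```text
time: 7.28
tcp_pos: [470.1, 144.1, 234.0]
tool_rot: [2.429, 1.983, 0.015]
ft_force: [-0.2, 0.1, -0.6]
grip_width: 87.5
grasp_force: 0.0
```

```bash
cat >> lib.py <<'E'
MAT=np.array([574.8,-47.4,.114])
def fittray(x0,cams,hz=40):
    ms=[]
    for c in cams:
        W=cloud(c); roi=(abs(W[...,0]-x0[0])<110)&(abs(W[...,1]-x0[1])<140)&(W[...,2]<hz)
        ms.append(traymask(c)*roi)
    t,e=fit(cams,ms,x0,TRAY)
    d=t[:2]-MAT[:2]; c,s=np.cos(MAT[2]),np.sin(MAT[2])
    print("tray",np.round(t,4),"err",round(e),"in mat",np.round([c*d[0]+s*d[1],-s*d[0]+c*d[1],t[2]-MAT[2]],3)); return t
def boxes(cams):
    "white boxes standing about: position and yaw of the long axis, from both cameras"
    for c in cams:
        W=cloud(c); a=c["image"].astype(int); sp=a.max(2)-a.min(2)
        m=(W[...,2]>24)&(W[...,2]<60)&(sp<35)&(a.sum(2)>420)&(W[...,0]>300)&(W[...,0]<800)&(W[...,1]>-200)&(W[...,1]<560)
        n,l,st,ce=cv2.connectedComponentsWithStats(m.astype(np.uint8))
        for i in range(1,n):
            if st[i,4]<80: continue
            P=W[l==i]; P=P[P[:,2]>np.percentile(P[:,2],90)-6]
            (x,y),(w,h),g=cv2.minAreaRect(P[:,:2].astype(np.float32)); g=g if w>h else g+90
            g=(g+90)%180-90
            print("box",np.round([x,y],1),"yaw",round(np.radians(g),3),"size",round(w,1),round(h,1),"ztop",round(np.percentile(P[:,2],50),1))
E
python3 - <<'E'
from lib import *
cams=[capture("top"),capture("scene")]
fittray((571,-46,.114),cams); boxes(cams); where()
print(plan([542.7,253.2,160],1.363))
E
```

```text
tray [ 5.706078e+02 -4.667300e+01  1.129000e-01] err 234 in mat [-4.082e+00  1.199e+00 -1.000e-03]
box [566.5 369.3] yaw -0.238 size 44.2 58.7 ztop 37.2
box [542.2 253.7] yaw -0.215 size 44.1 58.4 ztop 37.3
box [442.1 369. ] yaw -0.294 size 44.1 60.1 ztop 37.0
box [419.4 251.6] yaw -0.336 size 43.8 46.2 ztop 37.3
box [441.8 368.3] yaw -0.247 size 46.6 59.0 ztop 36.3
box [567.6 368.2] yaw -0.265 size 45.1 60.3 ztop 36.1
box [424.9 249.9] yaw -0.35 size 45.7 61.9 ztop 36.2
box [543.2 253. ] yaw -0.202 size 44.9 61.9 ztop 35.9
box [774.2 148.9] yaw 0.356 size 55.8 27.4 ztop 56.6
tcp [471.9 141.7 233.2] yaw 1.3654 q7 -0.95 w 87.9 F [-0.1 -1.  -0.2] t 7.375
[ 0.0036 -0.0008  0.0008  0.4115  0.1525  0.2467]
```

>>> {"api": "step_arm", "payload": {
  "rows": [
    [[0.0036,-0.0008,0.0008,0.4115,0.1525,0.2467,1],[0.0036,-0.0008,0.0008,0.4115,0.1525,0.2467,1],[0.0036,-0.0008,0.0008,0.4115,0.1525,0.2467,1],[0.0036,-0.0008,0.0008,0.4115,0.1525,0.2467,1],[0.0036,-0.0008,0.0008,0.4115,0.1525,0.2467,1]]
  ]
}}

```text
time: 8.0
tcp_pos: [543.6, 248.9, 158.8]
tool_rot: [2.445, 1.971, -0.005]
ft_force: [0.3, -0.7, 0.6]
grip_width: 88.2
grasp_force: 0.0
```

```bash
python3 - <<'E'
from lib import *
where()
print(plan([542.8,253.3,84],1.366))
E
```

```text
tcp [543.6 248.9 158.8] yaw 1.3571 q7 -1.03 w 88.2 F [ 0.3 -0.7  0.6] t 8.0
[-0.0004  0.0011 -0.0028  0.0146 -0.0054  0.2494]
```

>>> {"api": "step_arm", "payload": {
  "rows": [
    [[0,0,0,0.01,-0.003,0.15,1],[0,0,-0.002,0.01,-0.003,0.23,1],[0,0,-0.002,0.01,-0.003,0.2494,1],[0,0,-0.002,0.01,-0.003,0.2494,0.5],[0,0,-0.002,0.01,-0.003,0.2494,0.5]]
  ]
}}

```text
time: 8.62
tcp_pos: [543.7, 254.6, 85.7]
tool_rot: [2.437, 1.982, 0.001]
ft_force: [0.4, -0.1, 0.6]
grip_width: 70.0
grasp_force: 0.0
```

>>> {"api": "step_arm", "payload": {
  "rows": [
    [[0,0,0,0,0,0,0.5],[0,0,0,0,0,0,0.5],[0,0,0,0,0,0,0.5]]
  ],
  "grip_force": 20
}}

```text
time: 9.0
tcp_pos: [543.4, 254.8, 85.3]
tool_rot: [2.437, 1.983, -0.0]
ft_force: [-0.8, -1.0, 6.0]
grip_width: 60.0
grasp_force: 20.0
```

```bash
cat >> lib.py <<'E'
def slot(t,x,y): return pts(t,[(x,y,0)])[0,:2]
E
python3 - <<'E'
from lib import *
where(); T=(570.6,-46.7,.113)
print(slot(T,32,80),slot(T,28,76)); a=slot(T,28,76)
o=readout.observe();p=o["tcp_pos"]
print(plan([*p[:2],140],T[2]+np.pi/2), plan([*a,140],T[2]+np.pi/2))
E
```

```text
tcp [543.4 254.8  85.3] yaw 1.366 q7 -1.07 w 60.0 F [-0.8 -1.   6. ] t 9.0
[593.37513965  36.39809272] [589.85168917  31.97256488]
[ 0.000e+00  1.000e-04 -1.012e-01 -0.000e+00  0.000e+00 -1.823e-01] [ 0.000e+00  1.000e-04 -1.012e-01 -6.959e-01  3.028e-01 -1.821e-01]
```

>>> {"api": "step_arm", "payload": {
  "rows": [
    [[0,0,0,0,0,-0.1,0.5],[0,0,-0.02,0,0,-0.18,0.5],[0,0,-0.05,-0.2,0.09,-0.18,0.5],[0,0,-0.08,-0.4,0.18,-0.18,0.5],[0,0,-0.1012,-0.55,0.24,-0.18,0.5]]
  ]
}}

```text
time: 9.62
tcp_pos: [580.4, 75.9, 138.4]
tool_rot: [2.09, 2.345, -0.003]
ft_force: [0.4, -0.4, -1.2]
grip_width: 59.7
grasp_force: 20.0
```

```bash
python3 - <<'E'
from lib import *
where(); T=(570.6,-46.7,.113);a=slot(T,29,78); print(a)
print(plan([*a,100],T[2]+np.pi/2))
E
```

```text
tcp [580.4  75.9 138.4] yaw 1.6857 q7 -0.59 w 59.7 F [ 0.4 -0.4 -1.2] t 9.625
[590.61979212  34.07256913]
[-0.0003  0.0005  0.0006 -0.1423  0.018   0.1282]
```

>>> {"api": "step_arm", "payload": {
  "rows": [
    [[0,0,0,-0.1423,0.018,0,0.5],[0,0,0,-0.1423,0.018,0,0.5],[0,0,0,-0.1423,0.018,0,0.5],[0,0,0,-0.1423,0.018,0.05,0.5],[0,0,0,-0.1423,0.018,0.09,0.5]]
  ]
}}

```text
time: 10.25
tcp_pos: [589.5, 38.2, 110.2]
tool_rot: [-2.088, -2.345, 0.003]
ft_force: [-0.2, 0.9, -0.9]
grip_width: 59.9
grasp_force: 20.0
```

>>> {"api": "step_arm", "payload": {
  "rows": [
    [[0,0,0,0,0,0,0.5],[0,0,0,0,0,0,0.5]]
  ]
}}

```text
time: 10.5
tcp_pos: [590.0, 37.1, 111.2]
tool_rot: [-2.091, -2.344, 0.002]
ft_force: [0.4, -0.9, -0.8]
grip_width: 59.6
grasp_force: 20.0
```

```bash
python3 - <<'E'
from lib import *
where(); T=(570.6,-46.7,.113);a=slot(T,29,78); print(a)
print(plan([*a,93],T[2]+np.pi/2))
E
```

```text
tcp [590.   37.1 111.2] yaw 1.6847 q7 -0.54 w 59.6 F [ 0.4 -0.9 -0.8] t 10.5
[590.61979212  34.07256913]
[-0.0005  0.0001  0.0003 -0.0104  0.0009  0.0605]
```

>>> {"api": "step_arm", "payload": {
  "rows": [
    [[0,0,0,-0.0104,0,0,0.5],[0,0,0,-0.0104,0,0.02,0.5],[0,0,0,-0.0104,0,0.045,0.5],[0,0,0,-0.0104,0,0.06,0.5],[0,0,0,-0.0104,0,0.0605,0.5]]
  ]
}}

```text
time: 11.12
tcp_pos: [590.1, 33.7, 92.6]
tool_rot: [-2.091, -2.343, 0.003]
ft_force: [0.1, -1.1, -0.8]
grip_width: 59.8
grasp_force: 20.0
```

>>> {"api": "step_arm", "payload": {
  "rows": [
    [[0,0,0,0,0,0.0,0.5],[0,0,0,0,0,0.002,0.5],[0,0,0,0,0,0.004,0.5],[0,0,0,0,0,0.004,0.5]]
  ]
}}

```text
time: 11.62
tcp_pos: [590.4, 33.6, 92.1]
tool_rot: [-2.092, -2.343, 0.002]
ft_force: [0.2, -0.1, -0.6]
grip_width: 59.7
grasp_force: 20.0
```

```bash
python3 - <<'E'
from lib import *
where(); 
E
```

```text
tcp [590.4  33.6  92.1] yaw 1.684 q7 -0.55 w 59.7 F [ 0.2 -0.1 -0.6] t 11.625
```

>>> {"api": "step_arm", "payload": {
  "rows": [
    [[0,0,0,0.004,0,0,0.5],[0,0,0,0.008,0,0,0.5],[0,0,0,0.012,0,0,0.5],[0,0,0,0.012,0,0,0.5]]
  ]
}}

```text
time: 12.12
tcp_pos: [590.1, 36.2, 92.0]
tool_rot: [2.093, 2.343, -0.004]
ft_force: [-0.0, -2.4, 1.2]
grip_width: 59.9
grasp_force: 20.0
```

>>> {"api": "step_arm", "payload": {
  "rows": [
    [[0,0,0,0,0.004,0,0.5],[0,0,0,0,0.008,0,0.5],[0,0,0,0,0.01,0,0.5],[0,0,0,0,0.01,0,0.5]]
  ]
}}

```text
time: 12.62
tcp_pos: [592.8, 37.4, 91.8]
tool_rot: [-2.092, -2.343, 0.003]
ft_force: [-1.0, -2.9, -1.9]
grip_width: 59.8
grasp_force: 20.0
```

>>> {"api": "step_arm", "payload": {
  "rows": [
    [[0,0,0,0.001,0.003,0,0.5],[0,0,0,0.002,0.006,0,0.5],[0,0,0,0.002,0.006,0,0.5],[0,0,0,0.002,0.006,0,0.5]]
  ]
}}

```text
time: 13.12
tcp_pos: [594.8, 38.5, 92.0]
tool_rot: [-2.092, -2.343, 0.002]
ft_force: [-1.6, -2.4, -2.1]
grip_width: 59.7
grasp_force: 20.0
```

>>> {"api": "step_arm", "payload": {
  "rows": [
    [[0,0,0,0,0,0,1],[0,0,0,0,0,0,1],[0,0,0,0,0,0,1],[0,0,0,0,0,-0.05,1],[0,0,0,0,0,-0.2,1]]
  ]
}}

```text
time: 13.75
tcp_pos: [593.7, 38.3, 151.7]
tool_rot: [-2.09, -2.342, 0.007]
ft_force: [0.8, -0.4, 0.8]
grip_width: 88.3
grasp_force: 0.0
```

>>> {"api": "step_arm", "payload": {
  "rows": [
    [[0,0,0.06,0.15,0,-0.15,1],[0,0,0.1,0.35,0,-0.2,1],[0,0,0.11,0.54,-0.02,-0.2,1],[0,0,0.11,0.54,-0.02,-0.2,1],[0,0,0.11,0.54,-0.02,-0.2,1]]
  ]
}}

```text
time: 14.38
tcp_pos: [570.7, 198.1, 212.5]
tool_rot: [2.463, 1.949, -0.002]
ft_force: [-0.2, -1.0, 0.1]
grip_width: 88.5
grasp_force: 0.0
```

```bash
cat >> lib.py <<'E'
def look(x0,name=None):
    cams=[capture("top"),capture("scene")]; where()
    t=fittray(x0,cams[1:] if 0 else cams)
    boxes(cams)
    if name: 
        im=np.hstack([ortho(c,42,480,680,-170,90,.65)for c in cams]); cv2.imwrite(name,im[:,:,::-1])
E
python3 - <<'E'
from lib import *
look((571,-46,.114),"pics/b1.png")
E
```

```text
tcp [571.2 196.4 212.1] yaw 1.3357 q7 -0.95 w 87.9 F [-0.5 -0.3 -0.1] t 14.475
tray [ 5.709932e+02 -4.475390e+01  1.093000e-01] err 788 in mat [-3.481  3.062 -0.005]
box [594.6  37.3] yaw 0.085 size 58.1 43.2 ztop 44.3
box [567.  369.8] yaw -0.214 size 43.1 59.2 ztop 36.8
box [442.1 369.4] yaw -0.284 size 43.5 58.8 ztop 37.6
box [425.1 250.1] yaw -0.305 size 44.0 59.0 ztop 37.5
box [425.4 249.1] yaw -0.319 size 46.6 60.6 ztop 35.8
box [567.3 368.9] yaw -0.248 size 46.9 62.5 ztop 36.0
box [595.7  37.9] yaw 0.079 size 59.4 46.5 ztop 42.0
box [774.9 148.9] yaw 0.406 size 55.3 24.4 ztop 56.6
```

View pics/b1.png

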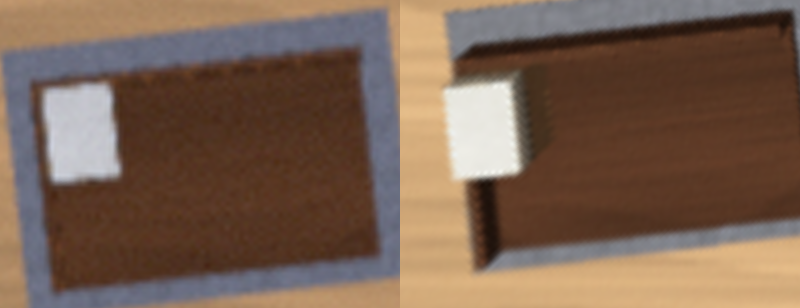

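The first box is seated in the corner, at (80,132) in the left crop. Next I'll fetch the second one.

```bash
cat >> lib.py <<'E'
def fittray(x0,cams,hz=40):
    ms=[];va=[]
    for c in cams:
        W=cloud(c); a=c["image"].astype(int)
        v=cv2.dilate(((a.sum(2)>420)&(a.max(2)-a.min(2)<50)&(W[...,2]>8)|(W[...,2]>60)).astype(np.uint8),np.ones((5,5),np.uint8))
        roi=(abs(W[...,0]-x0[0])<110)&(abs(W[...,1]-x0[1])<140)&(W[...,2]<hz)
        ms.append(traymask(c)*roi); va.append(1.-v)
    t,e=fit(cams,ms,x0,TRAY,None,va)
    d=t[:2]-MAT[:2]; c,s=np.cos(MAT[2]),np.sin(MAT[2])
    print("tray",np.round(t,4),"err",round(e),"in mat",np.round([c*d[0]+s*d[1],-s*d[0]+c*d[1],t[2]-MAT[2]],3)); return t
def local(t,xy):
    d=np.array(xy)-t[:2]; c,s=np.cos(t[2]),np.sin(t[2]); return np.round([c*d[0]+s*d[1],-s*d[0]+c*d[1]],1)
E
python3 - <<'E'
from lib import *
t=fittray((571,-46,.114),[capture("top"),capture("scene")]); print(local(t,(594.6,37.3)),local(t,(595.7,37.9)))
where(); print(plan([567.1,369.3,140],np.pi/2-.24))
E
```

```text
tray [ 5.713594e+02 -4.461580e+01  1.103000e-01] err 174 in mat [-3.102  3.158 -0.004]
[32.1 78.9] [33.3 79.3]
tcp [571.1 196.6 211.9] yaw 1.3355 q7 -0.95 w 88.1 F [ 0.2 -0.3  0.2] t 14.575
[-3.000e-04  6.000e-04  1.500e-03  5.572e-01 -1.470e-01  2.386e-01]
```

>>> {"api": "step_arm", "payload": {
  "rows": [
    [[0,0,0.0015,0.5572,-0.147,0.2386,1],[0,0,0.0015,0.5572,-0.147,0.2386,1],[0,0,0.0015,0.5572,-0.147,0.2386,1],[0,0,0.0015,0.5572,-0.147,0.2386,1],[0,0,0.0015,0.5572,-0.147,0.2386,1]]
  ]
}}

```text
time: 15.2
tcp_pos: [566.7, 369.8, 139.9]
tool_rot: [2.469, 1.941, -0.004]
ft_force: [0.2, -0.9, 0.7]
grip_width: 88.2
grasp_force: 0.0
```

```bash
python3 - <<'E'
from lib import *
for i in range(4): capture("scene")
where(); print(plan([567.1,369.3,84],np.pi/2-.24))
boxes([capture("scene")])
E
```

```text
tcp [567.3 369.3 140.9] yaw 1.3308 q7 -1.15 w 88.3 F [-0.   0.9  0.1] t 15.4
[ 1.000e-04  5.000e-04 -0.000e+00  2.000e-04 -8.000e-04  1.897e-01]
box [442.2 369.3] yaw -0.283 size 44.9 61.3 ztop 36.0
box [425.4 250.1] yaw -0.312 size 45.1 62.1 ztop 36.0
box [567.8 368.8] yaw -0.244 size 45.6 61.6 ztop 36.0
box [595.4  37.3] yaw 0.056 size 60.7 45.2 ztop 41.8
box [774.9 148.9] yaw 0.411 size 55.2 25.9 ztop 56.8
```

>>> {"api": "step_arm", "payload": {
  "rows": [
    [[0,0,0,0,0,0.1,1],[0,0,0,0,0,0.17,1],[0,0,0,0,0,0.1897,1],[0,0,0,0,0,0.1897,0.5],[0,0,0,0,0,0.1897,0.5]]
  ]
}}

```text
time: 16.08
tcp_pos: [566.5, 371.9, 84.2]
tool_rot: [-2.468, -1.943, -0.0]
ft_force: [0.6, -0.8, -0.3]
grip_width: 70.3
grasp_force: 0.0
```

>>> {"api": "step_arm", "payload": {
  "rows": [
    [[0,0,0,0,0,0,0.5],[0,0,0,0,0,0,0.5],[0,0,0,0,0,0,0.5],[0,0,0,0,0,0,0.5]]
  ]
}}

```text
time: 16.58
tcp_pos: [566.4, 371.8, 84.2]
tool_rot: [-2.468, -1.943, -0.0]
ft_force: [-0.2, -0.7, 5.2]
grip_width: 60.0
grasp_force: 19.9
```

```bash
python3 - <<'E'
from lib import *
where(); T=(571.4,-44.6,.111); o=readout.observe(); yt=T[2]+np.pi/2
a=slot(T,28,30); a0=slot(T,26,60)
print(plan([*a0,135],yt),a,plan([*a,135],yt))
E
```

```text
tcp [566.4 371.8  84.2] yaw 1.3337 q7 -1.17 w 60.0 F [-0.2 -0.7  5.2] t 16.575
[-0.0000e+00 -1.0000e-04 -1.1080e-01 -1.1276e+00  3.5540e-01 -1.6960e-01] [595.90451698 -11.68300367] [-0.0000e+00 -1.0000e-04 -1.1080e-01 -1.2193e+00  3.9570e-01 -1.6960e-01]
```

>>> {"api": "step_arm", "payload": {
  "rows": [
    [[0,0,0,0,0,-0.1,0.5],[0,0,-0.02,-0.1,0.03,-0.17,0.5],[0,0,-0.05,-0.28,0.09,-0.17,0.5],[0,0,-0.08,-0.47,0.15,-0.17,0.5],[0,0,-0.1108,-0.65,0.2,-0.17,0.5]]
  ]
}}

```text
time: 17.2
tcp_pos: [578.6, 165.4, 134.2]
tool_rot: [-2.091, -2.344, 0.003]
ft_force: [0.8, -0.4, -1.1]
grip_width: 59.7
grasp_force: 19.9
```

```bash
python3 - <<'E'
from lib import *
for i in range(3): capture("scene")
where(); T=(571.4,-44.6,.111); yt=T[2]+np.pi/2
print(plan([*slot(T,28,33.5),135],yt))
E
```

```text
tcp [579.  162.  133.8] yaw 1.6745 q7 -0.71 w 59.4 F [ 0.6  1.1 -0.4] t 17.35
[-0.0011  0.0015 -0.0023 -0.5701 -0.0039 -0.0014]
```

>>> {"api": "step_arm", "payload": {
  "rows": [
    [[-0.0011,0.0015,-0.0023,-0.19,0,0,0.5],[-0.0011,0.0015,-0.0023,-0.38,0,0,0.5],[-0.0011,0.0015,-0.0023,-0.52,-0.0039,0,0.5],[-0.0011,0.0015,-0.0023,-0.57,-0.0039,0,0.5],[-0.0011,0.0015,-0.0023,-0.57,-0.0039,0,0.5]]
  ]
}}

```text
time: 17.98
tcp_pos: [596.6, -1.4, 134.4]
tool_rot: [-2.085, -2.347, -0.009]
ft_force: [-0.6, 0.1, -0.4]
grip_width: 59.9
grasp_force: 19.9
```

>>> {"api": "step_arm", "payload": {
  "rows": [
    [[0,0,0,0,0,0,0.5],[0,0,0,0,0,0,0.5]]
  ]
}}

```text
time: 18.23
tcp_pos: [596.3, 0.4, 134.7]
tool_rot: [-2.08, -2.35, -0.009]
ft_force: [0.0, -0.5, -1.0]
grip_width: 59.9
grasp_force: 19.9
```

```bash
python3 - <<'E'
from lib import *
where(); T=(571.4,-44.6,.111); yt=T[2]+np.pi/2
print(plan([*slot(T,28,33.),91.2],yt), local(T,readout.observe()["tcp_pos"][:2]))
E
```

```text
tcp [5.963e+02 4.000e-01 1.347e+02] yaw 1.6925 q7 -0.47 w 59.9 F [ 0.  -0.5 -1. ] t 18.225
[ 0.0008 -0.0018  0.0034 -0.0308 -0.0066  0.1447] [29.8 42. ]
```

>>> {"api": "step_arm", "payload": {
  "rows": [
    [[0.0008,-0.0018,0.0034,-0.0308,-0.0066,0,0.5],[0.0008,-0.0018,0.0034,-0.0308,-0.0066,0.04,0.5],[0.0008,-0.0018,0.0034,-0.0308,-0.0066,0.04,0.5],[0.0008,-0.0018,0.0034,-0.0308,-0.0066,0.04,0.5]]
  ]
}}

```text
time: 18.73
tcp_pos: [595.4, -11.4, 122.2]
tool_rot: [2.098, 2.338, -0.002]
ft_force: [-0.6, -0.4, -0.4]
grip_width: 60.0
grasp_force: 19.9
```

```bash
python3 - <<'E'
from lib import *
where(); T=(571.4,-44.6,.111); yt=T[2]+np.pi/2
print(plan([*slot(T,28,33.),91.2],yt), local(T,readout.observe()["tcp_pos"][:2]))
E
```

```text
tcp [595.4 -11.4 122.2] yaw 1.6786 q7 -0.48 w 60.0 F [-0.6 -0.4 -0.4] t 18.725
[-0.0002  0.0004 -0.001   0.0089  0.0015  0.1034] [27.6 30.4]
```

Position is good (small gap). Lower, then press toward the first box and the back rail.

>>> {"api": "step_arm", "payload": {
  "rows": [
    [[0,0,-0.001,0.003,0,0.04,0.5],[0,0,-0.001,0.003,0,0.08,0.5],[0,0,-0.001,0.003,0,0.1,0.5],[0,0,-0.001,0.003,0,0.1035,0.5],[0,0,-0.001,0.003,0,0.1035,0.5]]
  ]
}}

```text
time: 19.35
tcp_pos: [595.5, -10.7, 91.4]
tool_rot: [2.095, 2.34, -0.002]
ft_force: [0.3, 0.3, -1.1]
grip_width: 60.2
grasp_force: 19.9
```

>>> {"api": "step_arm", "payload": {
  "rows": [
    [[0,0,0,0.005,0,0,0.5],[0,0,0,0.01,0,0,0.5],[0,0,0,0.014,0,0,0.5],[0,0,0,0.014,0,0,0.5]]
  ]
}}

```text
time: 19.85
tcp_pos: [595.0, -6.3, 91.5]
tool_rot: [2.094, 2.341, -0.002]
ft_force: [-0.1, -0.7, -1.0]
grip_width: 59.8
grasp_force: 19.9
```

```bash
python3 - <<'E'
from lib import *
where(); T=(571.4,-44.6,.111); print(local(T,readout.observe()["tcp_pos"][:2]))
E
```

```text
tcp [595.   -6.3  91.5] yaw 1.6818 q7 -0.51 w 59.8 F [-0.1 -0.7 -1. ] t 19.85
[27.7 35.4]
```

>>> {"api": "step_arm", "payload": {
  "rows": [
    [[0,0,0,0.005,0,0,0.5],[0,0,0,0.009,0,0,0.5],[0,0,0,0.012,0,0,0.5],[0,0,0,0.012,0,0,0.5]]
  ]
}}

```text
time: 20.35
tcp_pos: [594.4, -4.0, 91.4]
tool_rot: [2.095, 2.339, -0.004]
ft_force: [-0.1, -4.2, 0.6]
grip_width: 60.1
grasp_force: 19.9
```

>>> {"api": "step_arm", "payload": {
  "rows": [
    [[0,0,0,0,0.005,0,0.5],[0,0,0,0,0.01,0,0.5],[0,0,0,0.001,0.015,0,0.5],[0,0,0,0.002,0.016,0,0.5],[0,0,0,0.002,0.016,0,0.5]]
  ]
}}

```text
time: 20.98
tcp_pos: [599.2, -1.6, 91.3]
tool_rot: [2.094, 2.341, -0.002]
ft_force: [-0.8, -2.8, -0.8]
grip_width: 60.0
grasp_force: 19.9
```

```bash
python3 - <<'E'
from lib import *
where(); T=(571.4,-44.6,.111); print(local(T,readout.observe()["tcp_pos"][:2]))
E
```

```text
tcp [599.2  -1.6  91.3] yaw 1.6818 q7 -0.51 w 60.0 F [-0.8 -2.8 -0.8] t 20.975
[32.4 39.7]
```

>>> {"api": "step_arm", "payload": {
  "rows": [
    [[0,0,0,0,0.003,0,0.5],[0,0,0,0,0.004,0,0.5],[0,0,0,0,0.004,0,1],[0,0,0,0,0.004,0,1],[0,0,0,0,0.004,0,1]]
  ]
}}

```text
time: 21.6
tcp_pos: [601.2, -0.9, 91.7]
tool_rot: [2.094, 2.341, 0.001]
ft_force: [-0.9, 0.4, -0.1]
grip_width: 87.3
grasp_force: 0.0
```

>>> {"api": "step_arm", "payload": {
  "rows": [
    [[0,0,0,0,0,0,1],[0,0,0,0,0,-0.1,1],[0,0,0,0,0,-0.3,1],[0,0,0.05,0.2,-0.1,-0.4,1],[0,0,0.1,0.4,-0.15,-0.4,1]]
  ]
}}

```text
time: 22.22
tcp_pos: [546.6, 104.2, 212.9]
tool_rot: [2.442, 1.971, 0.005]
ft_force: [0.7, 2.5, -0.0]
grip_width: 87.8
grasp_force: 0.0
```

>>> {"api": "step_arm", "payload": {
  "rows": [
    [[0,0,0.01,0.2,-0.05,0,1],[0,0,0.01,0.2,-0.05,0,1],[0,0,0.01,0.2,-0.05,0,1]]
  ]
}}

```text
time: 22.6
tcp_pos: [543.4, 165.6, 210.5]
tool_rot: [2.464, 1.946, -0.003]
ft_force: [-0.1, -0.7, -0.5]
grip_width: 88.3
grasp_force: 0.0
```

```bash
cat >> lib.py <<'E'
def look(x0):
    cams=[capture("top"),capture("scene")]; where()
    t=fittray(x0,cams); boxes(cams); return t,cams
E
python3 - <<'E'
from lib import *
look((572,-43,.114))
E
```

```text
tcp [543.8 163.9 210.4] yaw 1.3335 q7 -0.97 w 87.9 F [0.1 0.1 0.1] t 22.7
tray [ 5.72061e+02 -4.23777e+01  1.25500e-01] err 154 in mat [-2.15   5.301  0.012]
box [596.8  18.8] yaw -1.444 size 58.8 87.1 ztop 43.5
box [442.  369.3] yaw -0.294 size 43.7 60.3 ztop 36.5
box [433.4 234. ] yaw 1.335 size 43.5 34.9 ztop 37.1
box [445.3 228.8] yaw -0.383 size 45.1 60.9 ztop 35.8
box [597.1  18.1] yaw -1.454 size 61.9 88.4 ztop 41.9
box [775.3 148.3] yaw 0.418 size 54.2 24.6 ztop 57.0
```

```bash
python3 - <<'E'
from lib import *
T=(572.1,-42.4,.123); print(local(T,(597,18.5)))
print(plan([490,270,170],np.pi/2-.29))
E
```

```text
[32.2 57.4]
[ 1.000e-04  1.000e-03  1.680e-02  3.020e-01 -2.574e-01  1.335e-01]
```

```bash
python3 - <<'E'
from lib import *
print(plan([442.1,368.5,140],np.pi/2-.29))
E
```

```text
[ 1.000e-04  1.000e-03  1.680e-02  5.839e-01 -4.898e-01  2.326e-01]
```

>>> {"api": "step_arm", "payload": {
  "rows": [
    [[0,0.001,0.0168,0.584,-0.49,0.2326,1],[0,0.001,0.0168,0.584,-0.49,0.2326,1],[0,0.001,0.0168,0.584,-0.49,0.2326,1],[0,0.001,0.0168,0.584,-0.49,0.2326,1],[0,0.001,0.0168,0.584,-0.49,0.2326,1]]
  ]
}}

```text
time: 23.32
tcp_pos: [438.5, 373.9, 139.5]
tool_rot: [-2.508, -1.885, -0.001]
ft_force: [-0.2, -0.1, -1.0]
grip_width: 88.4
grasp_force: 0.0
```

>>> {"api": "step_arm", "payload": {
  "rows": [
    [[0,0,0,0,0,0,1],[0,0,0,0,0,0,1]]
  ]
}}

```text
time: 23.58
tcp_pos: [443.1, 367.9, 140.8]
tool_rot: [2.52, 1.874, 0.002]
ft_force: [-0.0, -1.5, 0.1]
grip_width: 88.2
grasp_force: 0.0
```

```bash
python3 - <<'E'
from lib import *
where();print(plan([442.1,368.5,84],np.pi/2-.29))
boxes([capture("scene")])
E
```

```text
tcp [443.1 367.9 140.8] yaw 1.2789 q7 -1.38 w 88.2 F [-0.  -1.5  0.1] t 23.575
[ 0.0005 -0.0002 -0.0006  0.0008 -0.004   0.1894]
box [443.4 367.5] yaw -0.313 size 44.8 60.7 ztop 36.1
box [445.9 227.5] yaw -0.292 size 43.5 61.0 ztop 36.1
box [597.3  18.1] yaw -1.435 size 60.6 88.5 ztop 42.0
box [773.8 147.9] yaw 0.316 size 55.1 24.7 ztop 56.8
```

>>> {"api": "step_arm", "payload": {
  "rows": [
    [[0,0,0,0,0,0.1,1],[0,0,0,0,0,0.17,1],[0,0,0,0,-0.002,0.1894,1],[0,0,0,0,-0.002,0.1894,0.5],[0,0,0,0,-0.002,0.1894,0.5]]
  ]
}}

```text
time: 24.25
tcp_pos: [441.3, 370.8, 84.6]
tool_rot: [-2.517, -1.879, -0.005]
ft_force: [-0.1, -0.7, 0.6]
grip_width: 70.3
grasp_force: 0.0
```

>>> {"api": "step_arm", "payload": {
  "rows": [
    [[0,0,0,0,0,0,0.5],[0,0,0,0,0,0,0.5],[0,0,0,0,0,0,0.5],[0,0,0,0,0,0,0.5]]
  ]
}}

```text
time: 24.75
tcp_pos: [441.1, 370.9, 84.5]
tool_rot: [-2.516, -1.88, -0.004]
ft_force: [-0.2, -0.8, 5.9]
grip_width: 59.9
grasp_force: 20.0
```

```bash
python3 - <<'E'
from lib import *
where(); T=(572.1,-42.4,.123); yt=T[2]+np.pi/2
print(plan([*slot(T,28,-13),135],yt))
E
```

```text
tcp [441.1 370.9  84.5] yaw 1.2831 q7 -1.4 w 59.9 F [-0.2 -0.8  5.9] t 24.75
[ 5.0000e-04 -8.0000e-04 -1.3070e-01 -1.1993e+00  9.1270e-01 -1.7060e-01]
```

>>> {"api": "step_arm", "payload": {
  "rows": [
    [[0,0,0,0,0,-0.1,0.5],[0,0,-0.03,-0.06,0.05,-0.18,0.5],[0,0,-0.06,-0.21,0.17,-0.18,0.5],[0,0,-0.1,-0.36,0.29,-0.18,0.5],[0,0,-0.13,-0.5,0.4,-0.18,0.5]]
  ]
}}

```text
time: 25.38
tcp_pos: [513.7, 190.7, 137.4]
tool_rot: [-2.079, -2.355, -0.002]
ft_force: [0.2, -0.7, -1.1]
grip_width: 59.7
grasp_force: 20.0
```

>>> {"api": "step_arm", "payload": {
  "rows": [
    [[0,0,0,0,0,0,0.5],[0,0,0,0,0,0,0.5]]
  ]
}}

```text
time: 25.62
tcp_pos: [513.0, 193.3, 137.4]
tool_rot: [-2.083, -2.35, -0.004]
ft_force: [0.6, 0.3, -0.9]
grip_width: 60.0
grasp_force: 20.0
```

```bash
python3 - <<'E'
from lib import *
where(); T=(572.1,-42.4,.123); yt=T[2]+np.pi/2
print(plan([*slot(T,28,-11),138],yt))
E
```

```text
tcp [513.  193.3 137.4] yaw 1.691 q7 -0.87 w 60.0 F [ 0.6  0.3 -0.9] t 25.625
[ 2.000e-04 -9.000e-04 -9.000e-04 -8.400e-01  1.949e-01 -4.000e-03]
```

>>> {"api": "step_arm", "payload": {
  "rows": [
    [[0,-0.0009,-0.0009,-0.18,0.042,0,0.5],[0,-0.0009,-0.0009,-0.36,0.084,0,0.5],[0,-0.0009,-0.0009,-0.54,0.125,0,0.5],[0,-0.0009,-0.0009,-0.72,0.167,0,0.5],[0,-0.0009,-0.0009,-0.84,0.195,0,0.5]]
  ]
}}

```text
time: 26.25
tcp_pos: [602.4, -51.1, 137.1]
tool_rot: [2.078, 2.353, -0.0]
ft_force: [-0.2, -0.4, -0.7]
grip_width: 59.8
grasp_force: 20.0
```

>>> {"api": "step_arm", "payload": {
  "rows": [
    [[0,0,0,0,0,0,0.5],[0,0,0,0,0,0,0.5],[0,0,0,0,0,0,0.5]]
  ]
}}

```text
time: 26.62
tcp_pos: [601.3, -47.3, 137.3]
tool_rot: [2.075, 2.359, 0.001]
ft_force: [-0.2, 0.7, -1.6]
grip_width: 59.7
grasp_force: 20.0
```

```bash
python3 - <<'E'
from lib import *
where(); T=(572.1,-42.4,.123); yt=T[2]+np.pi/2
print(plan([*slot(T,28,-13),110],yt),local(T,readout.observe()["tcp_pos"][:2]))
E
```

```text
tcp [601.3 -47.3 137.3] yaw 1.6987 q7 -0.42 w 59.7 F [-0.2  0.7 -1.6] t 26.625
[ 0.0002 -0.0001  0.0016 -0.0153 -0.0016  0.0911] [28.4 -8.4]
```

>>> {"api": "step_arm", "payload": {
  "rows": [
    [[0,0,0.0016,-0.0153,-0.0016,0,0.5],[0,0,0.0016,-0.0153,-0.0016,0.03,0.5],[0,0,0.0016,-0.0153,-0.0016,0.07,0.5],[0,0,0.0016,-0.0153,-0.0016,0.09,0.5],[0,0,0.0016,-0.0153,-0.0016,0.09,0.5]]
  ]
}}

```text
time: 27.25
tcp_pos: [601.2, -55.0, 109.3]
tool_rot: [2.085, 2.349, -0.002]
ft_force: [-0.4, -0.6, -0.1]
grip_width: 59.6
grasp_force: 20.0
```

```bash
python3 - <<'E'
from lib import *
where(); T=(572.1,-42.4,.123); yt=T[2]+np.pi/2
print(plan([*slot(T,28,-13),91.6],yt),local(T,readout.observe()["tcp_pos"][:2]))
E
```

```text
tcp [601.2 -55.  109.3] yaw 1.6896 q7 -0.44 w 59.6 F [-0.4 -0.6 -0.1] t 27.25
[-0.0002  0.0004 -0.0013  0.0102  0.0021  0.059 ] [ 27.4 -16. ]
```

>>> {"api": "step_arm", "payload": {
  "rows": [
    [[0,0,-0.0013,0,0,0.03,0.5],[0,0,-0.0013,0,0,0.05,0.5],[0,0,-0.0013,0.003,0,0.059,0.5],[0,0,-0.0013,0.008,0.003,0.0595,0.5],[0,0,-0.0013,0.012,0.003,0.0595,0.5]]
  ]
}}

```text
time: 27.88
tcp_pos: [602.4, -51.1, 92.5]
tool_rot: [2.08, 2.352, 0.0]
ft_force: [0.5, 0.2, -1.4]
grip_width: 59.7
grasp_force: 20.0
```

>>> {"api": "step_arm", "payload": {
  "rows": [
    [[0,0,0,0.005,0.002,0,0.5],[0,0,0,0.01,0.004,0,0.5],[0,0,0,0.014,0.006,0,0.5],[0,0,0,0.014,0.006,0,0.5]]
  ]
}}

```text
time: 28.38
tcp_pos: [603.6, -46.8, 92.4]
tool_rot: [2.08, 2.352, -0.0]
ft_force: [0.1, -0.3, -1.4]
grip_width: 60.2
grasp_force: 20.0
```

```bash
python3 - <<'E'
from lib import *
where(); T=(572.1,-42.4,.123); print(local(T,readout.observe()["tcp_pos"][:2]))
E
```

```text
tcp [603.6 -46.8  92.4] yaw 1.6937 q7 -0.46 w 60.2 F [ 0.1 -0.3 -1.4] t 28.375
[30.7 -8.3]
```

>>> {"api": "step_arm", "payload": {
  "rows": [
    [[0,0,0,0.003,0.001,0,0.5],[0,0,0,0.006,0.002,0,0.5],[0,0,0,0.009,0.003,0,0.5],[0,0,0,0.009,0.003,0,0.5]]
  ]
}}

```text
time: 28.88
tcp_pos: [603.7, -46.0, 92.3]
tool_rot: [2.081, 2.35, -0.005]
ft_force: [-1.2, -5.0, 0.8]
grip_width: 60.0
grasp_force: 20.0
```

>>> {"api": "step_arm", "payload": {
  "rows": [
    [[0,0,0,0,0.002,0,0.5],[0,0,0,0,0.004,0,0.5],[0,0,0,0,0.006,0,0.5],[0,0,0,0,0.006,0,0.5]]
  ]
}}

```text
time: 29.38
tcp_pos: [605.7, -44.0, 92.2]
tool_rot: [2.08, 2.353, -0.001]
ft_force: [-0.9, -3.6, -1.6]
grip_width: 59.8
grasp_force: 20.0
```

```bash
python3 - <<'E'
from lib import *
where(); T=(572.1,-42.4,.123); print(local(T,readout.observe()["tcp_pos"][:2]))
E
```

```text
tcp [605.7 -44.   92.2] yaw 1.6937 q7 -0.46 w 59.8 F [-0.9 -3.6 -1.6] t 29.375
[33.2 -5.7]
```

>>> {"api": "step_arm", "payload": {
  "rows": [
    [[0,0,0,0,0.003,0,0.5],[0,0,0,0,0.003,0,0.5],[0,0,0,0,0.003,0,1],[0,0,0,0,0.003,0,1],[0,0,0,0,0.003,0,1]]
  ]
}}

```text
time: 30.0
tcp_pos: [607.4, -42.8, 92.7]
tool_rot: [2.079, 2.353, 0.003]
ft_force: [0.4, -0.3, -0.6]
grip_width: 87.6
grasp_force: 0.0
```

>>> {"api": "step_arm", "payload": {
  "rows": [
    [[0,0,0,0,0,0,1],[0,0,0,0,0,-0.1,1],[0,0,0,0,0,-0.25,1],[0,0,0.05,0.15,-0.1,-0.35,1],[0,0,0.1,0.3,-0.2,-0.4,1]]
  ]
}}

```text
time: 30.62
tcp_pos: [536.2, 39.3, 213.9]
tool_rot: [2.429, 1.989, 0.006]
ft_force: [-0.5, 1.6, -0.9]
grip_width: 88.3
grasp_force: 0.0
```

>>> {"api": "step_arm", "payload": {
  "rows": [
    [[0,0,0.02,0.2,0,0,1],[0,0,0.025,0.4,0,0,1],[0,0,0.025,0.5,0,0,1],[0,0,0.025,0.5,0,0,1],[0,0,0.025,0.5,0,0,1]]
  ]
}}

```text
time: 31.25
tcp_pos: [564.4, 183.5, 211.7]
tool_rot: [2.499, 1.899, -0.003]
ft_force: [-0.1, -0.2, 0.4]
grip_width: 88.2
grasp_force: 0.0
```

```bash
python3 - <<'E'
from lib import *
t,_=look((572,-42,.12))
E
```

```text
tcp [564.6 183.  211.8] yaw 1.2979 q7 -1.03 w 88.0 F [-0.2 -0.3  0.8] t 31.35
tray [ 5.730624e+02 -4.023380e+01  1.266000e-01] err 160 in mat [-0.911  7.317  0.013]
box [600.6  -0.7] yaw -1.442 size 59.7 131.2 ztop 43.1
box [441.9 230.1] yaw -0.32 size 43.3 50.9 ztop 38.2
box [446.  228.5] yaw -0.313 size 44.4 61.0 ztop 36.0
box [600.7  -1.6] yaw -1.447 size 61.5 133.0 ztop 41.9
box [774.3 149.3] yaw 0.399 size 54.8 27.3 ztop 57.0
```

```bash
python3 - <<'E'
from lib import *
print(plan([445.8,228.2,140],np.pi/2-.312))
E
```

```text
[ 4.000e-04  1.000e-03  1.250e-02  3.920e-02 -4.224e-01  2.387e-01]
```

>>> {"api": "step_arm", "payload": {
  "rows": [
    [[0,0.001,0.0125,0.0392,-0.2,0.1,1],[0,0.001,0.0125,0.0392,-0.38,0.2,1],[0,0.001,0.0125,0.0392,-0.4224,0.2387,1],[0,0.001,0.0125,0.0392,-0.4224,0.2387,1],[0,0.001,0.0125,0.0392,-0.4224,0.2387,1]]
  ]
}}

```text
time: 31.98
tcp_pos: [447.5, 229.7, 140.8]
tool_rot: [2.539, 1.849, 0.007]
ft_force: [0.6, 0.8, -0.9]
grip_width: 87.8
grasp_force: 0.0
```

```bash
python3 - <<'E'
from lib import *
for i in range(3): capture("top")
boxes([capture("scene")]); where()
print(plan([445.8,228.2,84],np.pi/2-.312))
E
```

```text
box [445.7 228.6] yaw -0.285 size 43.6 60.9 ztop 35.7
box [600.7  -1. ] yaw -1.448 size 62.1 133.8 ztop 41.8
box [774.2 148.3] yaw 0.338 size 56.0 28.9 ztop 56.8
tcp [447.1 230.  140.8] yaw 1.2594 q7 -1.33 w 88.1 F [ 0.  -0.2  0. ] t 32.175
[ 0.0009 -0.0011  0.0002 -0.0078 -0.0026  0.1892]
```

>>> {"api": "step_arm", "payload": {
  "rows": [
    [[0.001,-0.001,0,-0.0078,-0.0026,0.1,1],[0.001,-0.001,0,-0.0078,-0.0026,0.17,1],[0.001,-0.001,0,-0.0078,-0.0026,0.189,1],[0.001,-0.001,0,-0.0078,-0.0026,0.189,0.5],[0.001,-0.001,0,-0.0078,-0.0026,0.189,0.5]]
  ]
}}

```text
time: 32.8
tcp_pos: [444.8, 228.8, 84.3]
tool_rot: [-2.537, -1.852, 0.001]
ft_force: [0.2, 0.4, -0.1]
grip_width: 70.3
grasp_force: 0.0
```

>>> {"api": "step_arm", "payload": {
  "rows": [
    [[0,0,0,0,0,0,0.5],[0,0,0,0,0,0,0.5],[0,0,0,0,0,0,0.5],[0,0,0,0,0,0,0.5]]
  ]
}}

```text
time: 33.3
tcp_pos: [444.7, 228.8, 84.2]
tool_rot: [-2.537, -1.852, 0.001]
ft_force: [0.5, -0.7, 5.7]
grip_width: 59.8
grasp_force: 20.0
```

```bash
python3 - <<'E'
from lib import *
where(); T=(573.1,-40.2,.126); yt=T[2]+np.pi/2
print(plan([*slot(T,28,-58),138],yt))
E
```

```text
tcp [444.7 228.8  84.2] yaw 1.2614 q7 -1.37 w 59.8 F [ 0.5 -0.7  5.7] t 33.3
[-3.000e-04 -1.000e-04 -1.386e-01 -8.598e-01  8.466e-01 -1.801e-01]
```

>>> {"api": "step_arm", "payload": {
  "rows": [
    [[0,0,0,0,0,-0.1,0.5],[0,0,-0.03,-0.05,0.05,-0.18,0.5],[0,0,-0.06,-0.17,0.17,-0.18,0.5],[0,0,-0.1,-0.3,0.3,-0.18,0.5],[0,0,-0.138,-0.4,0.4,-0.18,0.5]]
  ]
}}

```text
time: 33.92
tcp_pos: [522.9, 75.1, 137.4]
tool_rot: [-2.076, -2.357, 0.004]
ft_force: [0.1, 0.3, -1.4]
grip_width: 59.4
grasp_force: 20.0
```

>>> {"api": "step_arm", "payload": {
  "rows": [
    [[0,0,0,0,0,0,0.5],[0,0,0,0,0,0,0.5]]
  ]
}}

```text
time: 34.17
tcp_pos: [521.7, 78.6, 137.3]
tool_rot: [-2.078, -2.353, 0.002]
ft_force: [-0.4, 0.0, -0.8]
grip_width: 59.8
grasp_force: 20.0
```

```bash
python3 - <<'E'
from lib import *
where(); T=(573.1,-40.2,.126); yt=T[2]+np.pi/2
print(plan([*slot(T,28,-61),138],yt))
E
```

```text
tcp [521.7  78.6 137.3] yaw 1.6945 q7 -0.79 w 59.8 F [-0.4  0.  -0.8] t 34.175
[-8.000e-04 -4.000e-04 -7.000e-04 -6.171e-01  2.149e-01 -3.500e-03]
```

>>> {"api": "step_arm", "payload": {
  "rows": [
    [[0,0,0,-0.17,0.06,0,0.5],[0,0,-0.0007,-0.34,0.12,0,0.5],[0,0,-0.0007,-0.5,0.175,0,0.5],[0,0,-0.0007,-0.617,0.215,0,0.5],[0,0,-0.0007,-0.617,0.215,0,0.5]]
  ]
}}

```text
time: 34.8
tcp_pos: [609.8, -99.8, 136.8]
tool_rot: [2.081, 2.353, -0.004]
ft_force: [0.6, 0.1, 0.1]
grip_width: 59.4
grasp_force: 20.0
```

>>> {"api": "step_arm", "payload": {
  "rows": [
    [[0,0,0,0,0,0,0.5],[0,0,0,0,0,0,0.5]]
  ]
}}

```text
time: 35.05
tcp_pos: [608.8, -95.0, 137.4]
tool_rot: [-2.07, -2.359, 0.002]
ft_force: [-0.7, 0.4, -1.7]
grip_width: 59.9
grasp_force: 20.0
```

```bash
python3 - <<'E'
from lib import *
where(); T=(573.1,-40.2,.126); yt=T[2]+np.pi/2
print(plan([*slot(T,28,-57),110],yt),local(T,readout.observe()["tcp_pos"][:2]))
E
```

```text
tcp [608.8 -95.  137.4] yaw 1.7012 q7 -0.38 w 59.9 F [-0.7  0.4 -1.7] t 35.05
[-0.0008 -0.0005  0.0014  0.0059 -0.0014  0.0913] [ 28.5 -58.8]
```

>>> {"api": "step_arm", "payload": {
  "rows": [
    [[0,0,0.0014,0,0,0.05,0.5],[0,0,0.0014,0,0,0.1,0.5],[0,0,0.0014,0,0,0.14,0.5],[0,0,0.0014,0,0,0.153,0.5],[0,0,0.0014,0,0,0.153,0.5]]
  ]
}}

```text
time: 35.67
tcp_pos: [609.0, -97.8, 91.1]
tool_rot: [-2.081, -2.352, 0.003]
ft_force: [-0.8, 0.5, -1.6]
grip_width: 59.5
grasp_force: 20.0
```

```bash
python3 - <<'E'
from lib import *
where(); T=(573.1,-40.2,.126); print(local(T,readout.observe()["tcp_pos"][:2]))
E
```

```text
tcp [609.  -97.8  91.1] yaw 1.6929 q7 -0.42 w 59.5 F [-0.8  0.5 -1.6] t 35.675
[ 28.4 -61.6]
```

>>> {"api": "step_arm", "payload": {
  "rows": [
    [[0,0,0,0.008,0.002,0,0.5],[0,0,0,0.016,0.005,0,0.5],[0,0,0,0.022,0.008,0,0.5],[0,0,0,0.028,0.009,0,0.5],[0,0,0,0.028,0.009,0,0.5]]
  ]
}}

```text
time: 36.3
tcp_pos: [610.8, -89.3, 91.4]
tool_rot: [-2.081, -2.352, 0.003]
ft_force: [-0.3, -0.5, 0.1]
grip_width: 60.2
grasp_force: 20.0
```

>>> {"api": "step_arm", "payload": {
  "rows": [
    [[0,0,0,0.003,0.001,0,0.5],[0,0,0,0.006,0.002,0,0.5],[0,0,0,0.006,0.002,0,0.5],[0,0,0,0.006,0.002,0,0.5]]
  ]
}}

```text
time: 36.8
tcp_pos: [610.9, -89.1, 91.4]
tool_rot: [-2.083, -2.352, 0.006]
ft_force: [-0.3, -5.2, 1.6]
grip_width: 59.9
grasp_force: 20.0
```

```bash
python3 - <<'E'
from lib import *
where(); T=(573.1,-40.2,.126); print(local(T,readout.observe()["tcp_pos"][:2]))
E
```

```text
tcp [610.9 -89.1  91.4] yaw 1.6918 q7 -0.44 w 59.9 F [-0.3 -5.2  1.6] t 36.8
[ 31.3 -53.2]
```

>>> {"api": "step_arm", "payload": {
  "rows": [
    [[0,0,0,0,0.003,0,0.5],[0,0,0,0,0.006,0,0.5],[0,0,0,0,0.008,0,0.5],[0,0,0,0,0.008,0,0.5]]
  ]
}}

```text
time: 37.3
tcp_pos: [612.3, -88.9, 90.8]
tool_rot: [-2.082, -2.351, 0.009]
ft_force: [-1.8, -5.6, -0.5]
grip_width: 59.5
grasp_force: 20.0
```

>>> {"api": "step_arm", "payload": {
  "rows": [
    [[0,0,0,0,0,0,1],[0,0,0,0,0,0,1],[0,0,0,0,0,0,1],[0,0,0,0,0,-0.1,1],[0,0,0,0,0,-0.25,1]]
  ]
}}

```text
time: 37.92
tcp_pos: [612.9, -86.5, 166.1]
tool_rot: [-2.078, -2.35, 0.004]
ft_force: [0.4, -0.1, 0.4]
grip_width: 88.2
grasp_force: 0.0
```

```bash
python3 - <<'E'
from lib import *
where(); print(plan([480,-250,200],1.35))
E
```

```text
tcp [612.9 -86.5 166.1] yaw 1.6935 q7 -0.37 w 88.2 F [ 0.4 -0.1  0.4] t 37.925
[-1.600e-03 -1.000e-04  1.093e-01 -4.865e-01 -5.068e-01 -1.112e-01]
```

```bash
python3 - <<'E'
from lib import *
print(plan([612.6,-242.7,150],1.255))
E
```

```text
[-0.0016 -0.      0.1396 -0.5166 -0.0643  0.0533]
```

>>> {"api": "step_arm", "payload": {
  "rows": [
    [[-0.0016,0,0.05,-0.17,-0.02,0,1],[-0.0016,0,0.1,-0.34,-0.04,0.02,1],[-0.0016,0,0.1396,-0.5166,-0.0643,0.05,1],[-0.0016,0,0.1396,-0.5166,-0.0643,0.05,1],[-0.0016,0,0.1396,-0.5166,-0.0643,0.05,1]]
  ]
}}

```text
time: 38.55
tcp_pos: [613.5, -242.0, 151.4]
tool_rot: [2.542, 1.844, 0.005]
ft_force: [0.1, 1.2, -0.2]
grip_width: 88.3
grasp_force: 0.0
```

```bash
cat >> lib.py <<'E'
def balls(cams,z0=20):
    for c in cams:
        W=cloud(c); a=c["image"].astype(int)
        m=(a[...,0]>a[...,2]*1.8)&(W[...,0]>340)&(W[...,0]<680)&(W[...,1]<-200)&(W[...,1]>-430)&(W[...,2]>z0)&(W[...,2]<85)
        n,l,st,ce=cv2.connectedComponentsWithStats(m.astype(np.uint8))
        for i in range(1,n):
            if st[i,4]<40: continue
            P=W[l==i]; f=minimize(lambda q:abs(np.linalg.norm(P-q,axis=1)-22).sum(),P.mean(0)-[0,0,15],method="Nelder-Mead"); print("ball",np.round(f.x,1),"res",round(f.fun/len(P),2),st[i,4])
def potpos(cams):
    for c in cams:
        W=cloud(c); m=(abs(W[...,0]-414)<110)&(abs(W[...,1]+314)<110)&(W[...,2]>84)&(W[...,2]<96)
        P=W[m][:,:2]; P=P[cv2.convexHull(P.astype(np.float32),returnPoints=False)[:,0]]
        f=minimize(lambda q:abs(np.linalg.norm(P-q,axis=1)-70).sum(),[414,-314],method="Nelder-Mead"); print("pot",np.round(f.x,1),round(f.fun/len(P),1))
E
python3 - <<'E'
from lib import *
for i in range(2): capture("top")
t,cams=look((573,-38,.12)); balls(cams); potpos(cams)
print(plan([612.6,-242.7,87],1.255))
E
```

```text
tcp [ 613.9 -241.1  151.7] yaw 1.2573 q7 -0.46 w 87.9 F [ 0.5  0.3 -0.9] t 38.75
tray [ 5.728716e+02 -4.049300e+01  1.339000e-01] err 134 in mat [-1.13   7.081  0.02 ]
box [603.4 -22.6] yaw -1.45 size 60.0 175.2 ztop 43.4
box [603.6 -23. ] yaw -1.437 size 61.4 177.2 ztop 41.8
box [774.  148.6] yaw 0.328 size 56.1 28.0 ztop 56.3
ball [ 612.3 -242.8   28.4] res 0.76 68
ball [ 573.3 -365.7   28.1] res 0.91 280
pot [ 413.7 -312.4] 0.6
pot [ 414.9 -315. ] 0.7
[ 0.001  -0.0005  0.0007 -0.0067 -0.0031  0.2157]
```

>>> {"api": "step_arm", "payload": {
  "rows": [
    [[0.001,0,0,-0.0067,-0.0031,0.1,1],[0.001,0,0,-0.0067,-0.0031,0.18,1],[0.001,0,0,-0.0067,-0.0031,0.2157,1],[0.001,0,0,-0.0067,-0.0031,0.2157,1]]
  ]
}}

```text
time: 39.25
tcp_pos: [612.0, -244.1, 86.3]
tool_rot: [-2.542, -1.844, 0.0]
ft_force: [0.6, -0.3, 0.1]
grip_width: 88.1
grasp_force: 0.0
```

```bash
python3 - <<'E'
from lib import *
where(); print(plan([612.6,-242.7,87],1.255))
E
```

```text
tcp [ 612.  -244.1   86.3] yaw 1.2553 q7 -0.49 w 88.1 F [ 0.6 -0.3  0.1] t 39.25
[-0.0004 -0.0002  0.0001  0.005   0.0006 -0.0022]
```

Lined up. Close on the ball with moderate force.

>>> {"api": "step_arm", "payload": {
  "rows": [
    [[0,0,0,0.005,0,0,0.6],[0,0,0,0.005,0,0,0.35],[0,0,0,0.005,0,0,0.35],[0,0,0,0.005,0,0,0.35],[0,0,0,0.005,0,0,0.35]]
  ],
  "grip_force": 10
}}

```text
time: 39.88
tcp_pos: [612.7, -243.6, 86.9]
tool_rot: [2.544, 1.843, 0.001]
ft_force: [-0.2, 0.4, 0.5]
grip_width: 43.3
grasp_force: 10.0
```

>>> {"api": "step_arm", "payload": {
  "rows": [
    [[0,0,0,0,0,0,0.35],[0,0,0,0,0,0,0.35]]
  ]
}}

```text
time: 40.12
tcp_pos: [612.7, -243.6, 86.8]
tool_rot: [2.544, 1.843, 0.001]
ft_force: [0.6, 0.4, 0.7]
grip_width: 43.5
grasp_force: 10.0
```

>>> {"api": "step_arm", "payload": {
  "rows": [
    [[0,0,0,0,0,-0.05,0.35],[0,0,0,0,0,-0.15,0.35],[0,0,0,0,0,-0.3,0.35],[0,0,0,0,0,-0.3,0.35],[0,0,0,0,0,-0.3,0.35]]
  ]
}}

```text
time: 40.75
tcp_pos: [612.0, -243.5, 176.9]
tool_rot: [-2.543, -1.843, 0.001]
ft_force: [-0.3, 0.7, 0.3]
grip_width: 43.1
grasp_force: 10.0
```

```bash
python3 - <<'E'
from lib import *
where(); balls([capture("scene")]); print(plan([414.3+10,-313.7+25,175],1.255), R.from_euler("z",1.255).as_matrix()[:2,0])
E
```

```text
tcp [ 612.  -243.5  176.9] yaw 1.2543 q7 -0.44 w 43.1 F [-0.3  0.7  0.3] t 40.75
ball [ 573.  -365.6   28. ] res 0.98 280
[-6.000e-04  1.000e-04 -2.000e-04 -3.377e-01 -5.466e-01  4.800e-03] [0.31057352 0.95054936]
```

```bash
python3 - <<'E'
from lib import *
print(plan([422,-290,176],1.255))
E
```

```text
[-6.000e-04  1.000e-04 -2.000e-04 -3.442e-01 -5.525e-01  1.400e-03]
```

>>> {"api": "step_arm", "payload": {
  "rows": [
    [[0,0,0,-0.1,-0.16,0,0.35],[0,0,0,-0.2,-0.32,0,0.35],[0,0,0,-0.3,-0.48,0,0.35],[0,0,0,-0.344,-0.5525,0,0.35],[0,0,0,-0.344,-0.5525,0,0.35]]
  ]
}}

```text
time: 41.42
tcp_pos: [420.1, -290.6, 175.8]
tool_rot: [-2.543, -1.838, 0.005]
ft_force: [1.0, -0.4, 0.3]
grip_width: 42.9
grasp_force: 10.0
```

>>> {"api": "step_arm", "payload": {
  "rows": [
    [[0,0,0,0,0,0,0.35],[0,0,0,0,0,0,0.35]]
  ]
}}

```text
time: 41.68
tcp_pos: [424.6, -289.2, 176.5]
tool_rot: [2.542, 1.846, 0.003]
ft_force: [-0.2, 0.2, 0.0]
grip_width: 43.4
grasp_force: 10.0
```

```bash
python3 - <<'E'
from lib import *
where(); print(plan([422,-290,120],1.255), plan([422,-290,93.5],1.255))
E
```

```text
tcp [ 424.6 -289.2  176.5] yaw 1.256 q7 -0.43 w 43.4 F [-0.2  0.2  0. ] t 41.675
[ 0.0004 -0.0004  0.0003 -0.0054 -0.0076  0.1884] [ 0.0004 -0.0004  0.0003 -0.0055 -0.0077  0.2767]
```

>>> {"api": "step_arm", "payload": {
  "rows": [
    [[0,0,0,-0.0054,-0.0076,0.08,0.35],[0,0,0,-0.0054,-0.0076,0.16,0.35],[0,0,0,-0.0054,-0.0076,0.22,0.35],[0,0,0,-0.0054,-0.0076,0.245,0.35],[0,0,0,-0.0054,-0.0076,0.245,0.35]]
  ]
}}

```text
time: 42.3
tcp_pos: [420.7, -290.4, 102.9]
tool_rot: [-2.543, -1.844, -0.0]
ft_force: [-0.2, -0.9, -0.8]
grip_width: 43.3
grasp_force: 10.0
```

```bash
python3 - <<'E'
from lib import *
where(); print(plan([422,-290,94],1.255))
E
```

```text
tcp [ 420.7 -290.4  102.9] yaw 1.2552 q7 -0.53 w 43.3 F [-0.2 -0.9 -0.8] t 42.3
[-0.0001 -0.0001  0.      0.0025  0.0037  0.0297]
```

>>> {"api": "step_arm", "payload": {
  "rows": [
    [[0,0,0,0,0,0.015,0.35],[0,0,0,0,0,0.03,0.35],[0,0,0,0,0,0.03,0.35]]
  ]
}}

```text
time: 42.68
tcp_pos: [420.1, -290.8, 94.1]
tool_rot: [-2.544, -1.843, 0.0]
ft_force: [0.1, 0.2, -0.2]
grip_width: 43.2
grasp_force: 10.0
```

>>> {"api": "step_arm", "payload": {
  "rows": [
    [[0,0,0,0,0,0,0.51],[0,0,0,0,0,0,0.53],[0,0,0,0,0,0,0.57],[0,0,0,0,0,0,0.57]]
  ]
}}

```text
time: 43.18
tcp_pos: [420.2, -290.8, 94.3]
tool_rot: [-2.544, -1.844, -0.0]
ft_force: [0.1, 0.6, -0.3]
grip_width: 50.3
grasp_force: 0.1
```

>>> {"api": "step_arm", "payload": {
  "rows": [
    [[0,0,0,0,0,-0.05,0.57],[0,0,0,0,0,-0.15,0.57],[0,0,0,0,0,-0.3,0.57],[0,0,0,-0.1,0.15,-0.3,0.8],[0,0,0,-0.25,0.3,-0.3,1]]
  ]
}}

```text
time: 43.8
tcp_pos: [483.5, -388.9, 185.6]
tool_rot: [2.54, 1.848, 0.003]
ft_force: [1.4, -0.4, 0.3]
grip_width: 68.4
grasp_force: 0.0
```

```bash
python3 - <<'E'
from lib import *
where(); print(plan([573,-365.5,150],1.255))
E
```

```text
tcp [ 483.5 -388.9  185.6] yaw 1.2576 q7 -0.22 w 68.4 F [ 1.4 -0.4  0.3] t 43.8
[ 0.0005 -0.0004  0.0008  0.1658  0.2596  0.1192]
```

>>> {"api": "step_arm", "payload": {
  "rows": [
    [[0,0,0.0008,0.08,0.13,0.06,1],[0,0,0.0008,0.1658,0.2596,0.119,1],[0,0,0.0008,0.1658,0.2596,0.119,1],[0,0,0.0008,0.1658,0.2596,0.119,1],[0,0,0.0008,0.1658,0.2596,0.119,1]]
  ]
}}

```text
time: 44.42
tcp_pos: [569.9, -367.3, 148.8]
tool_rot: [2.547, 1.838, -0.003]
ft_force: [-0.8, 0.4, -0.8]
grip_width: 88.5
grasp_force: 0.0
```

```bash
python3 - <<'E'
from lib import *
cams=[capture("top"),capture("scene")]
where(); print(plan([573,-365.4,87],1.255)); balls(cams,10); potpos(cams)
im=cv2.resize(cams[1]["image"][200:340,110:310],(800,560),interpolation=cv2.INTER_CUBIC); cv2.imwrite("pics/pot1.png",im[:,:,::-1])
E
```

```text
tcp [ 570.3 -367.1  149. ] yaw 1.2503 q7 -0.27 w 88.4 F [-1.1 -0.8 -1.6] t 44.525
[-1.000e-04  3.000e-04 -1.500e-03  8.600e-03  6.800e-03  2.067e-01]
ball [ 593.1 -302.4   18.9] res 27.13 503
ball [ 422.3 -289.9   27.2] res 2.37 122
ball [ 596.1 -302.5   13.2] res 28.6 811
pot [ 413.4 -312.6] 0.7
pot [ 413.8 -315.1] 0.9
```

View pics/pot1.png

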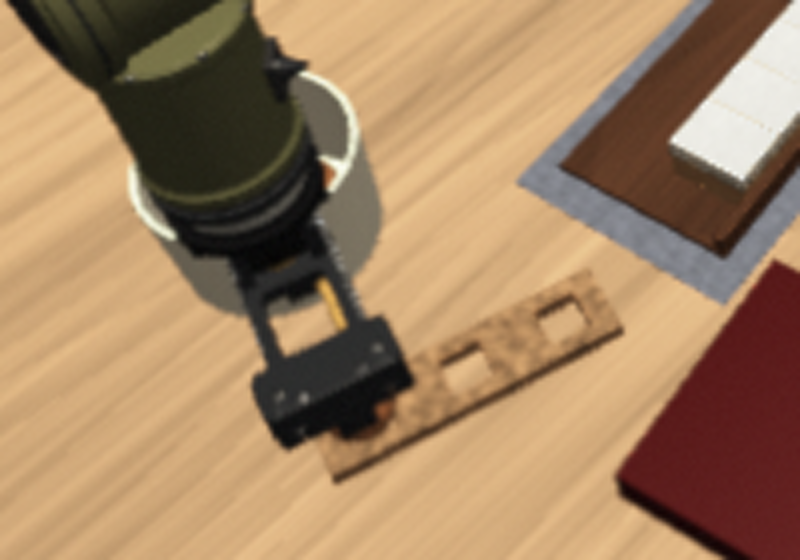

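The first ball rests in the pot at about (330,172) in the crop, which is world (422,−290,27). The gripper is above the second ball at (370,420).

>>> {"api": "step_arm", "payload": {
  "rows": [
    [[0,0,-0.0015,0.0086,0.0068,0.1,1],[0,0,-0.0015,0.0086,0.0068,0.17,1],[0,0,-0.0015,0.0086,0.0068,0.206,1],[0,0,-0.0015,0.0086,0.0068,0.206,1]]
  ]
}}

```text
time: 45.02
tcp_pos: [573.5, -364.2, 85.9]
tool_rot: [-2.541, -1.845, 0.001]
ft_force: [-0.3, -0.1, 0.6]
grip_width: 88.0
grasp_force: 0.0
```

```bash
python3 - <<'E'
from lib import *
where(); print(plan([573,-365.4,87],1.255))
E
```

```text
tcp [ 573.5 -364.2   85.9] yaw 1.2562 q7 -0.31 w 88.0 F [-0.3 -0.1  0.6] t 45.025
[-0.0005 -0.0001  0.0004 -0.0043 -0.0004 -0.0037]
```

>>> {"api": "step_arm", "payload": {
  "rows": [
    [[0,0,0,-0.004,0,-0.003,0.6],[0,0,0,-0.004,0,-0.003,0.35],[0,0,0,-0.004,0,-0.003,0.35],[0,0,0,-0.004,0,-0.003,0.35],[0,0,0,-0.004,0,-0.003,0.35]]
  ]
}}

```text
time: 45.65
tcp_pos: [573.6, -365.3, 87.6]
tool_rot: [-2.541, -1.846, 0.0]
ft_force: [-1.1, 0.7, 1.3]
grip_width: 43.2
grasp_force: 10.0
```

>>> {"api": "step_arm", "payload": {
  "rows": [
    [[0,0,0,0,0,0,0.35],[0,0,0,0,0,0,0.35]]
  ]
}}

```text
time: 45.9
tcp_pos: [573.6, -365.3, 87.6]
tool_rot: [-2.541, -1.846, 0.0]
ft_force: [-1.0, 0.1, 1.9]
grip_width: 42.7
grasp_force: 10.0
```

>>> {"api": "step_arm", "payload": {
  "rows": [
    [[0,0,0,0,0,-0.05,0.35],[0,0,0,0,0,-0.15,0.35],[0,0,0,0,0,-0.3,0.35],[0,0,0,0,0,-0.3,0.35],[0,0,0,0,0,-0.3,0.35]]
  ]
}}

```text
time: 46.52
tcp_pos: [573.5, -365.4, 177.8]
tool_rot: [-2.542, -1.846, 0.0]
ft_force: [0.7, 0.2, -0.6]
grip_width: 43.4
grasp_force: 10.0
```

```bash
python3 - <<'E'
from lib import *
where(); print(plan([406,-337,176],1.255))
E
```

```text
tcp [ 573.5 -365.4  177.8] yaw 1.2564 q7 -0.25 w 43.4 F [ 0.7  0.2 -0.6] t 46.525
[-0.000e+00  1.000e-04  5.000e-04 -8.250e-02 -5.602e-01  6.200e-03]
```

>>> {"api": "step_arm", "payload": {
  "rows": [
    [[0,0,0,-0.02,-0.16,0,0.35],[0,0,0,-0.045,-0.32,0,0.35],[0,0,0,-0.07,-0.48,0,0.35],[0,0,0,-0.0825,-0.56,0,0.35],[0,0,0,-0.0825,-0.56,0,0.35]]
  ]
}}

```text
time: 47.15
tcp_pos: [403.7, -336.8, 176.7]
tool_rot: [-2.54, -1.843, 0.004]
ft_force: [0.1, -0.8, -0.2]
grip_width: 43.2
grasp_force: 10.0
```

>>> {"api": "step_arm", "payload": {
  "rows": [
    [[0,0,0,0,0,0,0.35],[0,0,0,0,0,0,0.35]]
  ]
}}

```text
time: 47.4
tcp_pos: [407.8, -336.9, 177.4]
tool_rot: [2.541, 1.847, 0.002]
ft_force: [0.2, -0.3, -0.7]
grip_width: 43.1
grasp_force: 10.0
```

```bash
python3 - <<'E'
from lib import *
where(); print(plan([407,-336,94],1.255)); balls([capture("scene")],10)
E
```

```text
tcp [ 407.8 -336.9  177.4] yaw 1.2573 q7 -0.34 w 43.1 F [ 0.2 -0.3 -0.7] t 47.4
[ 0.0004 -0.0003  0.0007  0.0016 -0.0038  0.2779]
ball [ 421.2 -289.2   26. ] res 1.12 125
ball [ 592.4 -306.1   11.7] res 31.85 891
```

>>> {"api": "step_arm", "payload": {
  "rows": [
    [[0,0,0,0.0016,0,0.08,0.35],[0,0,0,0.0016,0,0.16,0.35],[0,0,0,0.0016,0,0.22,0.35],[0,0,0,0.0016,0,0.245,0.35],[0,0,0,0.0016,0,0.245,0.35]]
  ]
}}

```text
time: 48.08
tcp_pos: [406.8, -336.3, 103.8]
tool_rot: [-2.541, -1.847, -0.0]
ft_force: [0.5, 0.9, -1.0]
grip_width: 43.2
grasp_force: 10.0
```

```bash
python3 - <<'E'
from lib import *
where(); print(plan([407,-336,94],1.255))
E
```

```text
tcp [ 406.8 -336.3  103.8] yaw 1.257 q7 -0.44 w 43.2 F [ 0.5  0.9 -1. ] t 48.075
[-0.0001 -0.0001  0.0006  0.0012  0.0004  0.0328]
```

>>> {"api": "step_arm", "payload": {
  "rows": [
    [[0,0,0,0,0,0.015,0.35],[0,0,0,0,0,0.032,0.35],[0,0,0,0,0,0.032,0.35]]
  ]
}}

```text
time: 48.45
tcp_pos: [406.3, -336.4, 94.3]
tool_rot: [-2.541, -1.846, 0.0]
ft_force: [-0.0, 0.1, -1.2]
grip_width: 43.2
grasp_force: 10.0
```

>>> {"api": "step_arm", "payload": {
  "rows": [
    [[0,0,0,0,0,0,0.51],[0,0,0,0,0,0,0.53],[0,0,0,0,0,0,0.57],[0,0,0,0,0,0,0.57]]
  ]
}}

```text
time: 48.95
tcp_pos: [406.4, -336.5, 94.5]
tool_rot: [-2.542, -1.846, -0.0]
ft_force: [-0.5, 0.8, -0.2]
grip_width: 50.4
grasp_force: 0.0
```

>>> {"api": "step_arm", "payload": {
  "rows": [
    [[0,0,0,0,0,-0.05,0.57],[0,0,0,0,0,-0.15,0.57],[0,0,0,0,0,-0.3,0.57],[0,0,0,0,0,-0.4,0.8],[0,0,0,-0.2,0,-0.5,1]]
  ]
}}

```text
time: 49.58
tcp_pos: [392.0, -386.0, 245.5]
tool_rot: [2.532, 1.859, 0.006]
ft_force: [0.7, -1.4, -0.3]
grip_width: 68.4
grasp_force: 0.0
```

>>> {"api": "step_arm", "payload": {
  "rows": [
    [[0,0,0,-0.2,0,-0.1,1],[0,0,0,-0.4,0,-0.1,1],[0,0,0,-0.5,0,-0.1,1],[0,0,0,-0.5,0,-0.1,1],[0,0,0,-0.5,0,-0.1,1]]
  ]
}}

```text
time: 50.2
tcp_pos: [343.5, -530.7, 273.0]
tool_rot: [-2.539, -1.848, -0.002]
ft_force: [0.2, 0.5, 0.1]
grip_width: 88.3
grasp_force: 0.0
```

```bash
python3 - <<'E'
from lib import *
t,cams=look((573,-40,.12)); balls(cams,10); potpos(cams)
cv2.imwrite("pics/end.png",np.vstack([cv2.resize(c["image"][b:b+150,a:a+320],(640,300),interpolation=cv2.INTER_CUBIC) for c,a,b in ((cams[0],180,140),(cams[1],100,170))])[:,:,::-1])
E
```

```text
tcp [ 344.  -530.4  272.9] yaw 1.2597 q7 0.16 w 88.3 F [ 0.5 -0.6  0.3] t 50.3
tray [ 5.730985e+02 -4.026410e+01  1.274000e-01] err 147 in mat [-0.879  7.283  0.013]
box [603.1 -22.5] yaw -1.439 size 59.3 175.1 ztop 43.7
box [603.6 -23.1] yaw -1.438 size 62.1 177.3 ztop 41.9
box [774.2 150.3] yaw 0.407 size 55.5 29.8 ztop 56.6
ball [ 610.6 -248.9   13. ] res 9.16 227
ball [ 576.4 -350.5   12.8] res 12.62 259
ball [ 420.9 -287.9   25.7] res 2.17 122
ball [ 404.2 -337.5   26.3] res 2.6 121
ball [ 421.4 -289.1   26.1] res 1.28 125
ball [ 406.4 -337.1   26.3] res 1.09 131
ball [ 592.8 -307.3   11.8] res 31.85 907
pot [ 413.3 -312.5] 0.5
pot [ 415.2 -315. ] 0.7
```

View pics/end.png

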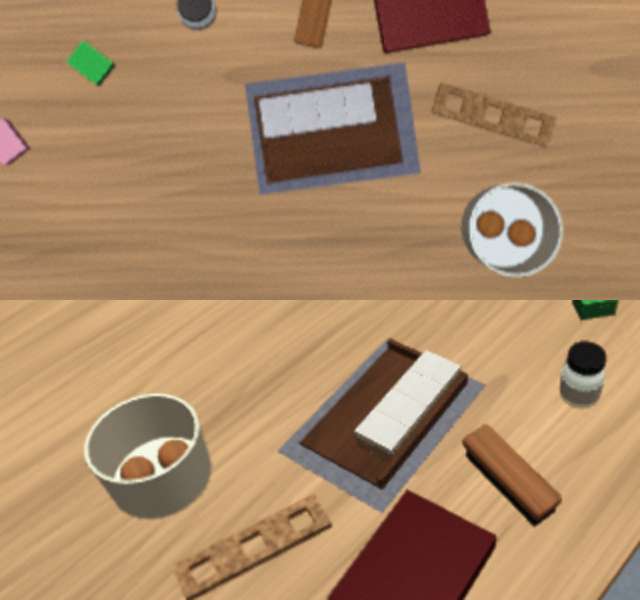

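The row at (318,110) is gapless in the corner and both balls, at (490,224) and (521,233), are in the pot. Before handing in, I'll check the mat pose once more now that its full outline is visible.

```bash
python3 - <<'E'
from lib import *
t=np.array([573.1,-40.3,.1274])
for n in ("top","scene"):
    c=capture(n); W=cloud(c); a=c["image"].astype(int)
    mm=((a[...,2]>=a[...,0]-8)&(a.sum(2)>150)&(abs(W[...,0]-575)<115)&(abs(W[...,1]+47)<160)&(W[...,2]<9)).astype(float)
    row=box(-5,75,-85,115,0,44)
    h=render(c,[pts(t,P) for P in TRAY]+[pts(t,row)]); v=1.-cv2.dilate(render(c,[pts(t,row)]),np.ones((5,5)))
    m,e=fit([c],[mm],(575,-47.4,.114),[box(-90,90,-130,130,0,.6)],[h],[v]); print(n,np.round(m,3),round(e),"tray in mat",local(m,t[:2]))
E
```

```text
top [ 5.76335e+02 -4.73330e+01  1.18000e-01] 188 tray in mat [-2.4  7.4]
scene [ 5.76067e+02 -4.62160e+01  1.15000e-01] 154 tray in mat [-2.3  6.2]
```

```bash
python3 -c "
from plant import env
print(env.close_job())"
```

```text
the job is handed in; nothing more can be done
None
```

I handed the job in, with no verdict shown: the tray lies about 2 mm (x) and 7 mm (y) off the mat's centre (limit 12 mm), all four boxes stand in a gapless row from the corner, both balls are in the pot, and the jar, brush and album were not touched.

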